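Split a wet-sieving tower over its backwash dishes

TASK

The parasitology sample has been washed through the sieve tower; now each fraction is to be rinsed off into a dish of its own. Take the tower apart from the top and stand every steel sieve flat on the floor of the one porcelain dish it fits (smallest sieve in the smallest dish, and so on up), keeping the sieves level all the way so that nothing is spilt. Leave the dishes, the receiver pan at the tower's foot and the specimen cup standing where they are.

Things in the scene. Friction and masses are not known exactly. Their poses are not given: they have to be found in the camera images.
- sieve_1: Round steel sieve, top (smallest) of the tower: 34 mm outside diameter, 34 mm high, wall 2 mm, mesh on a ledge 8 mm under its rim. At the start its lowest 8 mm stand loosely (3 mm play) inside the rim of sieve_2, its upper 26 mm are free to grip across the outside; it lifts straight off; a grip of 10 to 20 N holds it. Loose, 30 to 65 g. Origin: centre of its underside, z up.
- sieve_2: Round steel sieve, second from the top of the tower: 44 mm outside diameter, 34 mm high, wall 2 mm, mesh on a ledge 8 mm under its rim. At the start its lowest 8 mm stand loosely (3 mm play) inside the rim of sieve_3, its upper 26 mm are free to grip across the outside; it lifts straight off; a grip of 10 to 20 N holds it. Loose, 40 to 85 g. Origin: centre of its underside, z up.
- sieve_3: Round steel sieve, third from the top of the tower: 54 mm outside diameter, 34 mm high, wall 2 mm, mesh on a ledge 8 mm under its rim. At the start its lowest 8 mm stand loosely (3 mm play) inside the rim of sieve_4, its upper 26 mm are free to grip across the outside; it lifts straight off; a grip of 10 to 20 N holds it. Loose, 50 to 105 g. Origin: centre of its underside, z up.
- sieve_4: Round steel sieve, lowest (largest) of the tower: 64 mm outside diameter, 34 mm high, wall 2 mm, mesh on a ledge 8 mm under its rim. At the start its lowest 8 mm stand loosely (3 mm play) inside the rim of receiver, its upper 26 mm are free to grip across the outside; it lifts straight off; a grip of 10 to 20 N holds it. Loose, 60 to 130 g. Origin: centre of its underside, z up.
- dish_1: Round white porcelain dish, the smallest of four: 58 mm across the rim, 13 mm high. Flat inner floor 39 mm across, 5 mm above the table; the wall slopes outward to a 51 mm mouth, so sieve_1 (34 mm) is guided in when up to about 8 mm off centre and stands flat on the floor. Loose, 160 g. The dishes' order changes. Origin: centre of its underside, z up.
- dish_2: Round white porcelain dish, the second smallest of four: 68 mm across the rim, 13 mm high. Flat inner floor 49 mm across, 5 mm above the table; the wall slopes outward to a 61 mm mouth, so sieve_2 (44 mm) is guided in when up to about 8 mm off centre and stands flat on the floor. Loose, 200 g. The dishes' order changes. Origin: centre of its underside, z up.
- dish_3: Round white porcelain dish, the second largest of four: 78 mm across the rim, 13 mm high. Flat inner floor 59 mm across, 5 mm above the table; the wall slopes outward to a 71 mm mouth, so sieve_3 (54 mm) is guided in when up to about 8 mm off centre and stands flat on the floor. Loose, 240 g. The dishes' order changes. Origin: centre of its underside, z up.
- dish_4: Round white porcelain dish, the largest of four: 88 mm across the rim, 13 mm high. Flat inner floor 69 mm across, 5 mm above the table; the wall slopes outward to a 81 mm mouth, so sieve_4 (64 mm) is guided in when up to about 8 mm off centre and stands flat on the floor. Loose, 280 g. The dishes' order changes. Origin: centre of its underside, z up.
- receiver: Steel receiver pan at the foot of the tower, 75 mm across, 26 mm high, ledge 8 mm under its rim; an outlet stub near the bottom reaches 57 mm from the centre toward its -x (to the back or side). Loose, 600 g, stays put. The tower is 130 mm high, on another spot each time: undersides of sieve_4, 3, 2, 1 at 18, 44, 70, 96 mm above the table. Origin: centre of its underside, z up.
- specimen_cup: Bystander: translucent specimen cup, white lid, 65 mm across, 71 mm high, loose. Origin: centre of its underside, z up. (Also: a tall fixed microscope to the right of the work, base and stage from about x = 0.51, y = -0.10, eyepieces out to x = 0.44, y = -0.25 at 0.35 to 0.42 m height; an arm from the right must pass in front of it. Wall cabinets hang beyond x = 0.61, 0.52 m up.)
Mind the look-alikes: they are no part of the job. Leave any green look-alike of the sieve_4 alone.

How it is judged:
By the outcome, as a careful person would: the job done as asked, in the order asked, and still so for the second after the job is handed in, with the robot touching nothing.
It also fails if it takes over 109 s, if anything falls off the work surface, if the arm or the gripper's body presses on something with over 40 N, if the wrist force passes 120 N, or if a joint passes its speed limit or range.

ROBOT

A 7-joint arm with a two-finger parallel gripper is mounted at the origin on a cart in front of the work surface, level with it; the furniture and walls round the work are solid. World frame = base frame: x ahead of the robot, y to its left, z up, the work surface at z = 0. Lengths are in m, angles in rad, forces in N, time in s.
With the tool pointing down it reaches from about 0.425 to 0.875 m from the base axis. Payload 4.7 kg.
Tool frame: the origin (TCP) lies on the centre line of the jaws, within the pads' length; the fingertips stand 14 mm ahead of it and the grasp point (between the pads) lies 5 mm behind it; z points along the fingers, y is the direction in which the jaws open and shut (so a half turn about z gives the same grasp; the last joint's range is limited). The gripper opens to 87 mm and grips with 3 to 60 N. Pads are 19 mm wide; open, the fingers measure 117 mm over their backs; the gripper's body (75 mm by 190 mm) begins 51 mm behind the grasp point.
Start: joints at [1.318, 0.321, -0.07, 1.45, 0.023, 1.371, -0.057], TCP at [0.171, -0.627, 0.237] pointing down, gripper open.
Joint ranges: [-2.86, 2.86], [-0.3, 2.09], [-1.38, 1.24], [0.06, 2.45], [-1.56, 4.7], [0.09, 2.05], [-2.69, 2.69]. Speed limits (rad/s): [2.57, 2.57, 3.14, 3.14, 3.14, 3.14, 3.14].

INTERFACE

Orientations are given as a rotation vector (axis times angle).
In Python, from bench import ctrl gives the robot as it stands. The module is installed in compiled form; this text tells all that it offers.
- The arm moves only by the tool step_arm, never from a script. Its argument "plan" is a list of rows, each a list of 3 entries, a list of its own where there are three numbers: the turn, a rotation vector about the tool's x, y, z in rad, then the shift along the tool's x, y, z in m, then the closure in counts, from 0 (fully open) to 255 (shut). In form: [[[rx, ry, rz], [x, y, z], hand], ...]. A call has exactly 10 rows; each row is the pose to reach, as a shift and turn from the pose commanded when the call began, along the tool's axes at that moment; what a row does not reach only later rows make up. A row lasts 1/8 s, in which the tool goes at most 62.5 mm and 10.7 degrees, less where a joint would pass 70% of its speed; a pose out of reach is approached as far as the arm can. A call with a gripper value outside its range is refused whole. The fingers move at their own pace and stop on an object; "squeeze" is the grip in N (left out, the last holds). Time passes only in rows, so rows that repeat a pose let the fingers close, or fill a call up. It gives the time, the measured TCP pose, the force and the opening at its end, in the units of the state.
- ctrl.get_state(): the state, without advancing time (a new reading comes with each control period).
- ctrl.get_image(name): name is "scene" or "top"; returns the picture (384x512x3 uint8, red, green, blue); there is no depth.
- ctrl.calibration(name): a dict with "fov_y" (degrees; the focal length in pixels is half the picture's height over the tangent of half this angle, whatever the lens; pixels are square), "cx", "cy" (the principal point, pixels), "rvec" (rotation vector, rad) and "tvec" (3), from world to camera coordinates, as OpenCV has them. Camera axes: x right, y down, z forward; pixel columns grow to the right and rows downward; lengths in m; the calibration is good to about 2 mm. A picture is of the moment at which its call begins. calibration takes no time and is no camera call.
- ctrl.close_job(): hands the job in, once; it reports no verdict.
Trained networks look in the newest picture that a camera, given by its name, has taken for a name from the list of things; names that differ only in an ending like _2 or _b are one class to them, and where a whole thing is asked for, a point or a joint stands for the part that bears it (a point fixed in the world has none). Each returns a list of dicts, best first, with "score" (0 to 1); they miss things now and then, are a little off and sometimes report something else, mostly with a low value. They report only what shows in the picture. A call takes as long as a camera call. They do not tell look-alikes from the thing itself.
- ctrl.cut_out(camera, label): "pixels" (384x512 bool, what is visible of it) and "rect" ([left, top, width, height] in pixels, round what is visible of it).
The state is a dict: "time": time; "joint_positions": joint angles; "qd": joint speeds; "joint_torque": joint torques, N m; "position": TCP position; "tool_rot": TCP orientation; "ft_force": force on the tool from outside, world axes, zero at the start; "torque": the same for the moment, N m; "grip_width": opening from 0.0 (shut) to 1.0 (fully open).
Only numpy, scipy, OpenCV 4.12 (cv2) and the standard library are available. Lean on these libraries where they do the work, as an engineer would, in place of code of your own. Each camera call takes 0.05 s, during which the arm holds its last target.

## Working session

There is one attempt and no reset: what is moved stays moved. The work goes in short steps, Python scripts to look and compute and a tool call to move; the robot and the scene stay as the last step left them, time stands still between calls to the robot, and variables do not carry over. Pictures are saved under pics/ and viewed, and the job is handed in when it is done.

Besides the shell and the picture viewer there is one more tool, called after "Request:" by a JSON object that holds its "op" and its "data". step_arm: Moves the arm, as the interface text tells. Its arguments: {"type":"object","properties":{"plan":{"type":"array"},"squeeze":{"type":"number"}},"required":["plan"]}

```bash
mkdir -p pics; ls
python3 - <<'E'
from bench import ctrl
import cv2
s=ctrl.get_state(); print(s)
for n in ("scene","top"):
    im=ctrl.get_image(n); cv2.imwrite(f"pics/{n}0.png",im[:,:,::-1]); print(n,ctrl.calibration(n))
E
```

```text
pics
{'time': 0.0, 'joint_positions': array([ 1.31807316,  0.32179578, -0.07010191,  1.45168334,  0.02260564,
        1.37077846, -0.05695702]), 'qd': array([-0.00126378,  0.00109893, -0.00190225, -0.00059848, -0.00018945,
       -0.00048844, -0.00153224]), 'joint_torque': array([ 3.32552527e-04, -4.91289711e+01, -4.03802879e-01, -3.12531173e+01,
       -6.38128188e-02,  4.37797525e-02,  1.57414393e-04]), 'position': array([ 0.17120759, -0.62650269,  0.2354751 ]), 'tool_rot': array([-3.11184899e+00, -4.17623438e-01,  5.44724238e-04]), 'ft_force': array([-0.13368876,  0.3042802 ,  0.21488546]), 'torque': array([-0.01855259, -0.03543977, -0.00600202]), 'grip_width': 1.0017504752030968}
scene {'fov_y': 47.51380486399967, 'cx': 255.1646111356206, 'cy': 193.4527745673253, 'rvec': array([ 0.87294987, -2.4972038 ,  1.14039718]), 'tvec': array([0.38582748, 0.25849434, 0.94143089])}
top {'fov_y': 50.41551457128921, 'cx': 255.83222330469604, 'cy': 197.2513753353575, 'rvec': array([ 2.10852074, -2.14496614,  0.16264767]), 'tvec': array([0.01179932, 0.4930842 , 1.25382134])}
```

View pics/scene0.png

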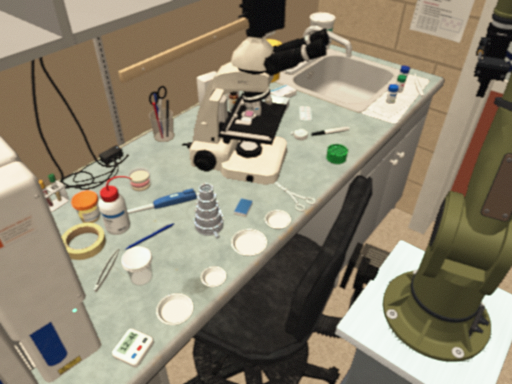

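View pics/top0.png

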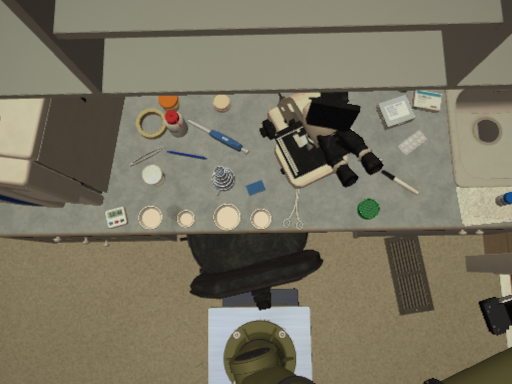

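```bash
cat > h.py <<'E'
import numpy as np, cv2
from scipy.spatial.transform import Rotation as R
from bench import ctrl
def cam(n):
    c=ctrl.calibration(n); f=192/np.tan(np.radians(c['fov_y']/2))
    return np.array([[f,0,c['cx']],[0,f,c['cy']],[0,0,1]]),R.from_rotvec(c['rvec']).as_matrix(),np.array(c['tvec'])
def ray(n,uv,z):
    K,Rm,t=cam(n); uv=np.atleast_2d(uv).astype(float)
    d=(Rm.T@np.linalg.inv(K)@np.c_[uv,np.ones(len(uv))].T).T; o=-Rm.T@t
    return o+d*((z-o[2])/d[:,2])[:,None]
def proj(n,P):
    K,Rm,t=cam(n); p=(K@(Rm@np.atleast_2d(P).T+t[:,None])).T
    return p[:,:2]/p[:,2:]
E
python3 - <<'E'
from h import *
for n in ("scene","top"):
    K,Rm,t=cam(n); print(n,'campos',(-Rm.T@t).round(3))
    for lab in ("dish_1","sieve_1","receiver","specimen_cup"):
        for r in ctrl.cut_out(n,lab):
            m=r['pixels']; ys,xs=np.nonzero(m)
            if len(xs)==0: continue
            z={'dish_1':.013,'sieve_1':.05,'receiver':.02,'specimen_cup':.071}[lab]
            cs=max(cv2.findContours(m.astype('u1') if 0 else m.astype(np.uint8),cv2.RETR_EXTERNAL,cv2.CHAIN_APPROX_NONE)[0],key=len)[:,0]
            P=ray(n,cs,z)[:,:2].astype(np.float32)
            (cx,cy),rad=cv2.minEnclosingCircle(P)
            A=np.sqrt(len(xs))
            print(lab,round(r['score'],2),r['rect'],len(xs),'c',round(cx,3),round(cy,3),'D',round(2*rad,4))
E
```

```text
scene campos [-0.022  0.668  0.809]
dish_1 0.9 [232.2, 230.5, 35.1, 25.9] 743 c 0.435 0.099 D 0.09
dish_1 0.7 [155.8, 293.6, 36.0, 30.3] 914 c 0.437 0.344 D 0.0799
dish_1 0.64 [265.0, 208.9, 27.5, 24.3] 376 c 0.426 -0.011 D 0.0684
dish_1 0.63 [203.2, 268.4, 23.6, 17.6] 376 c 0.43 0.23 D 0.057
dish_1 0.47 [199.1, 223.4, 21.9, 12.6] 195 c 0.543 0.124 D 0.0718
sieve_1 0.57 [201.8, 185.9, 12.5, 18.1] 205 c 0.611 0.056 D 0.0669
sieve_1 0.56 [330.6, 144.3, 18.1, 18.9] 349 c 0.43 -0.314 D 0.0984
sieve_1 0.51 [193.0, 211.1, 27.0, 13.4] 216 c 0.541 0.127 D 0.0697
sieve_1 0.46 [200.0, 196.4, 14.1, 12.3] 148 c 0.582 0.09 D 0.0517
receiver 0.63 [197.3, 217.2, 27.7, 18.1] 220 c 0.539 0.122 D 0.0798
specimen_cup 0.74 [123.3, 246.7, 32.3, 37.0] 955 c 0.544 0.342 D 0.1127
top campos [ 0.277 -0.014  1.319]
dish_1 0.76 [213.1, 203.3, 24.6, 26.9] 551 c 0.436 0.099 D 0.0874
dish_1 0.59 [248.9, 206.7, 21.5, 23.1] 346 c 0.427 -0.01 D 0.0683
dish_1 0.59 [134.6, 205.5, 26.6, 26.3] 446 c 0.438 0.347 D 0.0788
sieve_1 0.75 [356.3, 200.2, 22.9, 20.0] 338 c 0.448 -0.347 D 0.0689
sieve_1 0.67 [215.2, 167.5, 10.2, 12.9] 137 c 0.575 0.118 D 0.0449
sieve_1 0.58 [214.2, 176.8, 15.7, 7.9] 60 c 0.554 0.11 D 0.0475
sieve_1 0.51 [212.1, 170.2, 18.3, 17.8] 93 c 0.566 0.115 D 0.0488
sieve_1 0.51 [220.9, 177.5, 10.3, 8.4] 40 c 0.541 0.099 D 0.0454
receiver 0.49 [216.3, 171.7, 16.8, 20.9] 72 c 0.547 0.09 D 0.0534
specimen_cup 0.86 [141.2, 164.1, 21.4, 24.2] 392 c 0.56 0.327 D 0.08
```

Run:
```python
from h import *
a=ctrl.get_image("scene")[165:325,120:300]; b=ctrl.get_image("top")[150:240,130:280]
cv2.imwrite("pics/cs.png",cv2.resize(a[:,:,::-1],None,fx=4,fy=3.75 if 0 else 4,interpolation=cv2.INTER_CUBIC)[:600])
cv2.imwrite("pics/ct.png",cv2.resize(b[:,:,::-1],None,fx=5,fy=5,interpolation=cv2.INTER_CUBIC))
```

```text
(no output)
```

View pics/cs.png

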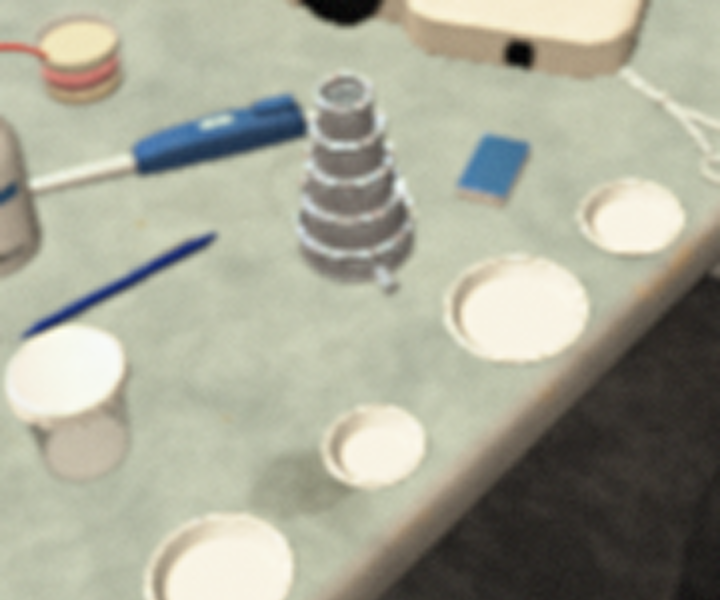

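View pics/ct.png

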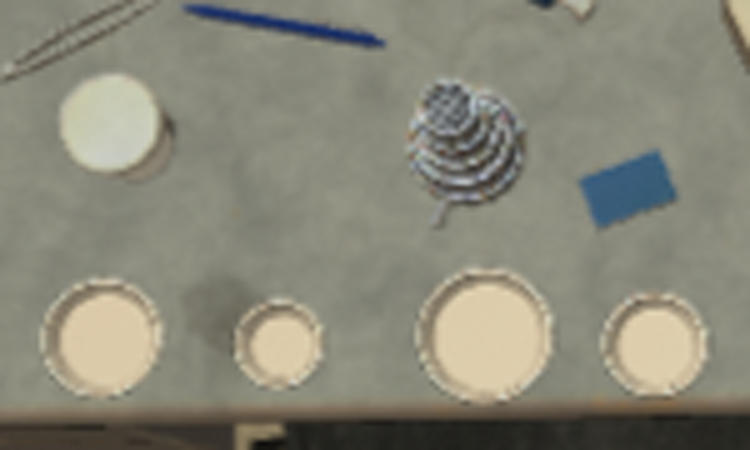

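```bash
cat >> h.py <<'E'
def overlay(n,items,name,crop,f):
    im=ctrl.get_image(n)[:,:,::-1]; y0,y1,x0,x1=crop
    im=cv2.resize(im[y0:y1,x0:x1],None,fx=f,fy=f,interpolation=cv2.INTER_CUBIC)
    a=np.linspace(0,2*np.pi,80)
    for (x,y,z,D) in items:
        p=proj(n,np.c_[x+D/2*np.cos(a),y+D/2*np.sin(a),0*a+z])
        p=((p-[x0,y0]+.5)*f-.5)
        cv2.polylines(im,[np.round(p*8).astype(np.int32)],True,(0,0,255),1,cv2.LINE_AA,3)
    cv2.imwrite("pics/"+name,im)
E
python3 - <<'E'
from h import *
print(ray("scene",[[205.7,187.9]],.13),ray("top",[[218.8,171]],.13))
# receiver outer body: bottom circle etc
X,Y=.5725,.1125
X,Y=ray("scene",[[205.7,187.9]],.13)[0,:2]*.5+ray("top",[[218.8,171]],.13)[0,:2]*.5
tw=[(X,Y,.13,.034),(X,Y,.104,.044),(X,Y,.078,.054),(X,Y,.052,.064),(X,Y,.026,.075),(X,Y,0,.075)]
ds=[(.435,.099,.013,.088),(.437,.3455,.013,.078),(.4265,-.0105,.013,.068),(.43,.230,.013,.058)]
overlay("scene",tw+ds,"os.png",(165,315,120,300),4)
overlay("top",tw+ds,"ot.png",(150,240,130,280),5)
E
```

```text
[[0.55666254 0.11097652 0.13      ]] [[0.55995134 0.111697   0.13      ]]
```

View pics/os.png

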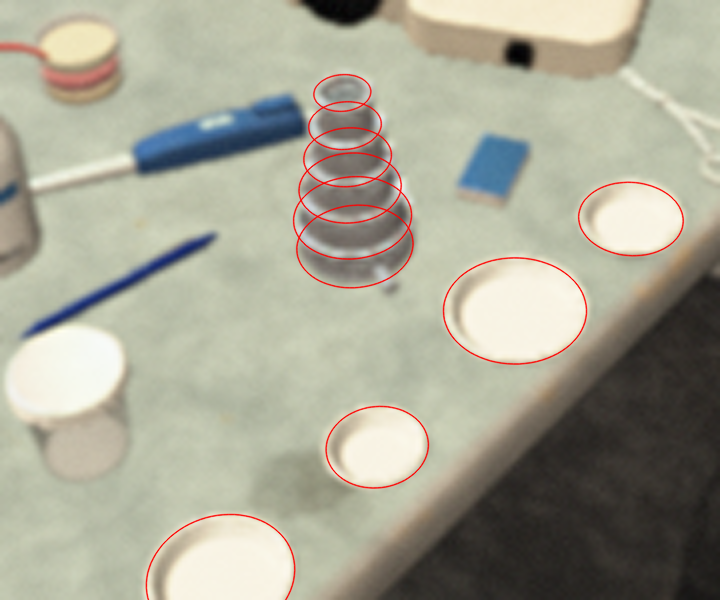

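View pics/ot.png

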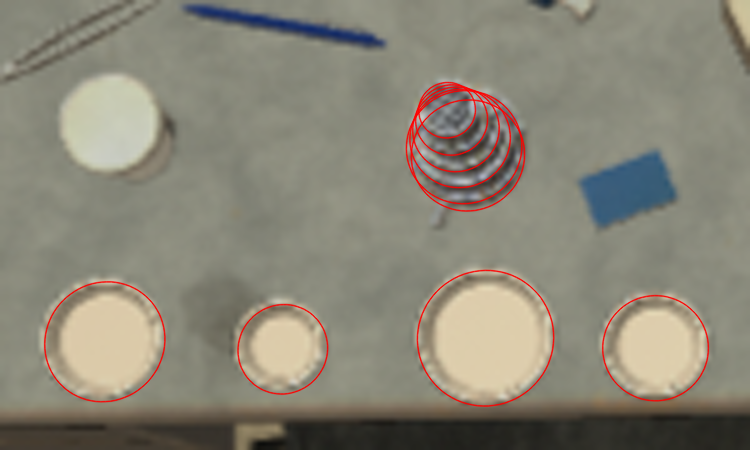

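```bash
cat >> h.py <<'E'
def fit(imgs,circles,x0,y0,rng=.008,st=.0005):
    a=np.linspace(0,2*np.pi,120); out={}
    G={}
    for n,im in imgs.items():
        g=cv2.GaussianBlur(cv2.cvtColor(im,cv2.COLOR_RGB2GRAY).astype(np.float32),(0,0),.7)
        G[n]=cv2.magnitude(cv2.Sobel(g,cv2.CV_32F,1,0),cv2.Sobel(g,cv2.CV_32F,0,1))
    d=np.arange(-rng,rng+1e-9,st); S={n:np.zeros((len(d),len(d))) for n in imgs}
    for i,dx in enumerate(d):
        for j,dy in enumerate(d):
            for n in imgs:
                K,Rm,t=cam(n); o=-Rm.T@t
                for z,D,vis in circles:
                    al=a
                    if vis:
                        th=np.arctan2(o[1]-y0,o[0]-x0); al=th+np.linspace(-1.2,1.2,50)
                    p=proj(n,np.c_[x0+dx+D/2*np.cos(al),y0+dy+D/2*np.sin(al),0*al+z]).astype(np.float32)
                    S[n][i,j]+=cv2.remap(G[n],p[None,:,0],p[None,:,1],cv2.INTER_LINEAR).mean()
    S['sum']=sum(S[n]/S[n].max() for n in imgs)
    for n in S:
        i,j=np.unravel_index(S[n].argmax(),S[n].shape); out[n]=(round(x0+d[i],4),round(y0+d[j],4))
    return out
E
python3 - <<'E'
from h import *
im={n:ctrl.get_image(n) for n in("scene","top")}
for nm,x,y,D in (("d4",.435,.099,.088),("d3",.437,.3455,.078),("d2",.4265,-.0105,.068),("d1",.431,.231,.058)):
    print(nm,fit(im,[(.013,D,0)],x,y))
print("tower",fit(im,[(0,.075,1),(.026,.075,1),(.052,.064,1),(.078,.054,1),(.104,.044,1),(.13,.034,0)],.560,.1115))
print("t1",fit(im,[(.13,.034,0)],.560,.1115))
s=ctrl.get_state();print(R.from_rotvec(s['tool_rot']).as_matrix().round(3),s['time'])
E
```

```text
Traceback (most recent call last):
  File "h.py", line 38, in fit
    p=proj(n,np.c_[x0+dx+D/2*np.cos(al),y0+dy+D/2*np.sin(al),0*al+z]).astype(np.float32)
      ~~~~^^^^^^^^^^^^^^^^^^^^^^^^^^^^^^^^^^^^^^^^^^^^^^^^^^^^^^^^^^^
  File "h.py", line 12, in proj
    K,Rm,t=cam(n); p=(K@(Rm@np.atleast_2d(P).T+t[:,None])).T
           ~~~^^^
  File "h.py", line 5, in cam
    c=ctrl.calibration(n); f=192/np.tan(np.radians(c['fov_y']/2))
ValueError: time passes only in moves, steps and waits
```

Cache the calibration.

```bash
sed -i 's/^def cam(n):/import functools\n@functools.lru_cache(None)\ndef cam(n):/' h.py
python3 - <<'E'
from h import *
im={n:ctrl.get_image(n) for n in("scene","top")}
for nm,x,y,D in (("d4",.435,.099,.088),("d3",.437,.3455,.078),("d2",.4265,-.0105,.068),("d1",.431,.231,.058)):
    print(nm,fit(im,[(.013,D,0)],x,y))
print("tower",fit(im,[(0,.075,1),(.026,.075,1),(.052,.064,1),(.078,.054,1),(.104,.044,1),(.13,.034,0)],.560,.1115))
print("t1",fit(im,[(.13,.034,0)],.560,.1115))
s=ctrl.get_state();print(R.from_rotvec(s['tool_rot']).as_matrix().round(3),s['time'])
E
```

```text
d4 {'scene': (np.float64(0.434), np.float64(0.0965)), 'top': (np.float64(0.4375), np.float64(0.0995)), 'sum': (np.float64(0.4365), np.float64(0.0985))}
d3 {'scene': (np.float64(0.4395), np.float64(0.346)), 'top': (np.float64(0.441), np.float64(0.3485)), 'sum': (np.float64(0.4395), np.float64(0.3465))}
d2 {'scene': (np.float64(0.4275), np.float64(-0.012)), 'top': (np.float64(0.43), np.float64(-0.01)), 'sum': (np.float64(0.429), np.float64(-0.011))}
d1 {'scene': (np.float64(0.433), np.float64(0.2315)), 'top': (np.float64(0.435), np.float64(0.2335)), 'sum': (np.float64(0.434), np.float64(0.232))}
tower {'scene': (np.float64(0.564), np.float64(0.104)), 'top': (np.float64(0.5555), np.float64(0.109)), 'sum': (np.float64(0.5555), np.float64(0.1105))}
t1 {'scene': (np.float64(0.5545), np.float64(0.112)), 'top': (np.float64(0.5565), np.float64(0.1115)), 'sum': (np.float64(0.5555), np.float64(0.112))}
[[ 0.965  0.264 -0.   ]
 [ 0.264 -0.965 -0.   ]
 [-0.     0.    -1.   ]] 0.9
```

Run:
```python
from h import *
def tri(a,b):
    o=[];d=[]
    for n,uv in(("top",a),("scene",b)):
        p0=ray(n,[uv],0)[0];p1=ray(n,[uv],.2)[0];o.append(p0);d.append((p1-p0)/np.linalg.norm(p1-p0))
    A=np.c_[d[0],-d[1]];s=np.linalg.lstsq(A,o[1]-o[0],rcond=None)[0]
    return o[0]+s[0]*d[0],o[1]+s[1]*d[1]
print(tri((321,256),(366,184)));print(tri((194,291),(296,330)))
print(ray("top",[[321,256],[194,291],[256,232]],0))
```

```text
(array([ 0.30425817, -0.18896027,  0.0859989 ]), array([ 0.28189498, -0.19739953,  0.08669274]))
(array([ 0.20228919,  0.20662728, -0.01400676]), array([ 0.21394384,  0.2121778 , -0.0137362 ]))
[[ 0.30618423 -0.20113455  0.        ]
 [ 0.20307084  0.20430324  0.        ]
 [ 0.38633829  0.00517888  0.        ]]
```

Run:
```python
from h import *
a=ctrl.get_image("scene")[150:384,220:512]
cv2.imwrite("pics/ch.png",cv2.resize(a[:,:,::-1],None,fx=2.5,fy=2.5,interpolation=cv2.INTER_CUBIC))
```

```text
(no output)
```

View pics/ch.png

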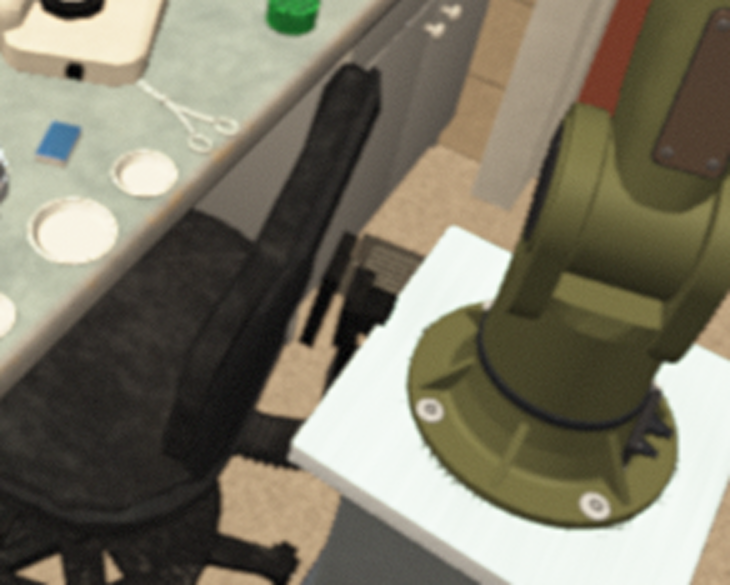

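```bash
cat > p.py <<'E'
import json,sys,os,numpy as np
# usage: plan(segs) segs=[(x,y,z,yawdeg,hand,nrows)], total 10 rows/call
F='cmd.json'
def load():
    return json.load(open(F)) if os.path.exists(F) else [0.171,-0.627,0.237,15.28]
def plan(segs):
    c=np.array(load()); rows=[]; cur=c.copy()
    for s in segs:
        t=np.array(s[:4],float)
        for k in range(1,s[5]+1): rows.append((*(cur+(t-cur)*k/s[5]),s[4]))
        cur=t
    for b in range(0,len(rows),10):
        blk=rows[b:b+10]
        while len(blk)<10: blk.append(blk[-1])
        c0=c; a=np.radians(c0[3]); A=np.array([[np.cos(a),np.sin(a),0],[np.sin(a),-np.cos(a),0],[0,0,-1]])
        out=[]; prev=c0
        for r in blk:
            r=np.array(r); sh=np.round(A.T@(r[:3]-c0[:3]),3)+0.; rz=round(float(np.radians(c0[3]-r[3])),2)+0.
            out.append([[0,0,rz],sh.tolist(),int(r[4])])
            if np.linalg.norm(r[:3]-prev[:3])>.0625 or abs(r[3]-prev[3])>10.7: print('!! fast row')
            prev=r[:4]
        c=np.r_[c0[:3]+A@np.array(out[-1][1]),c0[3]-np.degrees(out[-1][0][2])]
        print(json.dumps(out)); print('end cmd',c.round(4))
    json.dump(c.tolist(),open(F,'w'))
E
python3 - <<'E'
from p import *
plan([(.29,-.345,.17,95,0,10),(.36,-.215,.15,148,0,6),(.42,-.04,.15,170,0,4)])
E
```

```text
[[[0, 0, -0.14], [0.019, -0.024, 0.007], 0], [[0, 0, -0.28], [0.038, -0.048, 0.013], 0], [[0, 0, -0.42], [0.057, -0.072, 0.02], 0], [[0, 0, -0.56], [0.076, -0.096, 0.027], 0], [[0, 0, -0.7], [0.095, -0.12, 0.033], 0], [[0, 0, -0.83], [0.113, -0.144, 0.04], 0], [[0, 0, -0.97], [0.132, -0.168, 0.047], 0], [[0, 0, -1.11], [0.151, -0.193, 0.054], 0], [[0, 0, -1.25], [0.17, -0.217, 0.06], 0], [[0, 0, -1.39], [0.189, -0.241, 0.067], 0]]
end cmd [ 0.2898 -0.3447  0.17   94.9211]
[[[0, 0, -0.16], [0.02, 0.014, 0.003], 0], [[0, 0, -0.31], [0.041, 0.027, 0.007], 0], [[0, 0, -0.46], [0.061, 0.041, 0.01], 0], [[0, 0, -0.62], [0.082, 0.054, 0.013], 0], [[0, 0, -0.77], [0.103, 0.068, 0.017], 0], [[0, 0, -0.93], [0.123, 0.081, 0.02], 0], [[0, 0, -1.02], [0.166, 0.1, 0.02], 0], [[0, 0, -1.12], [0.208, 0.118, 0.02], 0], [[0, 0, -1.21], [0.25, 0.137, 0.02], 0], [[0, 0, -1.31], [0.292, 0.156, 0.02], 0]]
end cmd [ 4.202000e-01 -4.040000e-02  1.500000e-01  1.699786e+02]
```

Request:
{"op": "step_arm", "data": {"plan": [[[0,0,-0.14],[0.019,-0.024,0.007],0],[[0,0,-0.28],[0.038,-0.048,0.013],0],[[0,0,-0.42],[0.057,-0.072,0.02],0],[[0,0,-0.56],[0.076,-0.096,0.027],0],[[0,0,-0.7],[0.095,-0.12,0.033],0],[[0,0,-0.83],[0.113,-0.144,0.04],0],[[0,0,-0.97],[0.132,-0.168,0.047],0],[[0,0,-1.11],[0.151,-0.193,0.054],0],[[0,0,-1.25],[0.17,-0.217,0.06],0],[[0,0,-1.39],[0.189,-0.241,0.067],0]], "squeeze": 15}}

```text
time: 2.2
position: [0.2905, -0.3439, 0.1697]
tool_rot: [2.118, 2.319, -0.001]
ft_force: [-0.2, 0.9, -0.5]
grip_width: 1.0
```

Run:
```python
from h import *
s=ctrl.get_state();print(s['time'],s['position'],s['tool_rot'],s['joint_positions'].round(2),s['ft_force'])
a=np.hstack([ctrl.get_image("scene"),ctrl.get_image("top")])[:,:,::-1]
cv2.imwrite("pics/m1.png",cv2.resize(a,(800,300)))
```

```text
2.2 [ 0.29053758 -0.34390636  0.16966218] [ 2.11802534e+00  2.31915023e+00 -5.95860949e-04] [ 1.18 -0.05 -0.35  2.   -0.02  1.19  0.92] [-0.16388952  0.85654103 -0.51472939]
```

View pics/m1.png

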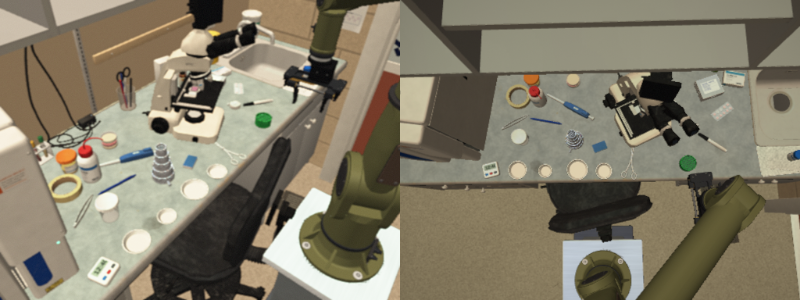

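Request:
{"op": "step_arm", "data": {"plan": [[[0,0,-0.16],[0.02,0.014,0.003],0],[[0,0,-0.31],[0.041,0.027,0.007],0],[[0,0,-0.46],[0.061,0.041,0.01],0],[[0,0,-0.62],[0.082,0.054,0.013],0],[[0,0,-0.77],[0.103,0.068,0.017],0],[[0,0,-0.93],[0.123,0.081,0.02],0],[[0,0,-1.02],[0.166,0.1,0.02],0],[[0,0,-1.12],[0.208,0.118,0.02],0],[[0,0,-1.21],[0.25,0.137,0.02],0],[[0,0,-1.31],[0.292,0.156,0.02],0]]}}

```text
time: 3.55
position: [0.4213, -0.0399, 0.1501]
tool_rot: [0.273, 3.128, -0.001]
ft_force: [0.7, -0.1, 0.4]
grip_width: 1.005
```

Run:
```python
from h import *
s=ctrl.get_state();print(s['time'],s['position'],s['tool_rot'],s['joint_positions'].round(2),s['ft_force'])
a=np.hstack([ctrl.get_image("scene"),ctrl.get_image("top")])[:,:,::-1]
cv2.imwrite("pics/m2.png",cv2.resize(a,(800,300)))
```

```text
3.55 [ 0.42131076 -0.03985717  0.15011959] [ 2.72507989e-01  3.12817127e+00 -1.41601049e-03] [ 0.79 -0.1  -0.72  2.07 -0.07  1.15  1.5 ] [ 0.66442271 -0.14341095  0.43198304]
```

View pics/m2.png

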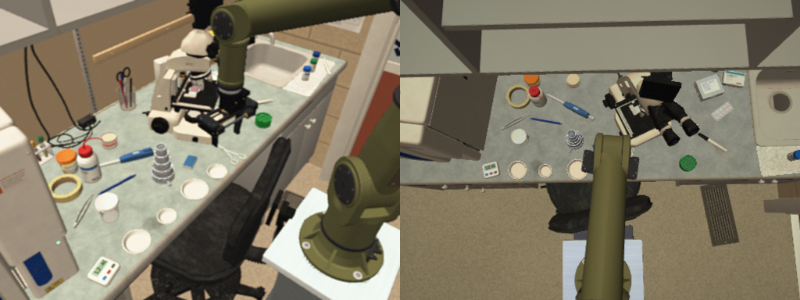

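Run:
```python
from p import *
plan([(.56,.111,.185,180,0,6),(.56,.111,.15,180,0,4)])
```

```text
[[[0, 0, -0.03], [-0.019, 0.029, -0.006], 0], [[0, 0, -0.06], [-0.037, 0.058, -0.012], 0], [[0, 0, -0.09], [-0.056, 0.087, -0.017], 0], [[0, 0, -0.12], [-0.074, 0.116, -0.023], 0], [[0, 0, -0.15], [-0.093, 0.145, -0.029], 0], [[0, 0, -0.17], [-0.111, 0.173, -0.035], 0], [[0, 0, -0.17], [-0.111, 0.173, -0.026], 0], [[0, 0, -0.17], [-0.111, 0.173, -0.017], 0], [[0, 0, -0.17], [-0.111, 0.173, -0.009], 0], [[0, 0, -0.17], [-0.111, 0.173, 0.0], 0]]
end cmd [5.596000e-01 1.106000e-01 1.500000e-01 1.797189e+02]
```

Request:
{"op": "step_arm", "data": {"plan": [[[0,0,-0.03],[-0.019,0.029,-0.006],0],[[0,0,-0.06],[-0.037,0.058,-0.012],0],[[0,0,-0.09],[-0.056,0.087,-0.017],0],[[0,0,-0.12],[-0.074,0.116,-0.023],0],[[0,0,-0.15],[-0.093,0.145,-0.029],0],[[0,0,-0.17],[-0.111,0.173,-0.035],0],[[0,0,-0.17],[-0.111,0.173,-0.026],0],[[0,0,-0.17],[-0.111,0.173,-0.017],0],[[0,0,-0.17],[-0.111,0.173,-0.009],0],[[0,0,-0.17],[-0.111,0.173,0.0],0]]}}

```text
time: 4.9
position: [0.5596, 0.1095, 0.1488]
tool_rot: [-0.01, -3.141, 0.002]
ft_force: [0.6, 0.2, 0.4]
grip_width: 1.0
```

```bash
cat > look.py <<'E'
from h import *
import sys
def look(name,crop=(160,310,120,300),f=4):
    s=ctrl.get_state();print(s['time'],s['position'].round(4),s['tool_rot'].round(3),s['joint_positions'].round(2),s['ft_force'].round(1),s['grip_width'])
    y0,y1,x0,x1=crop
    cv2.imwrite(f"pics/{name}.png",cv2.resize(ctrl.get_image("scene")[y0:y1,x0:x1,::-1],None,fx=f,fy=f,interpolation=cv2.INTER_CUBIC))
if __name__=="__main__": look(sys.argv[1])
E
python3 look.py m3
```

```text
4.9 [0.5596 0.1095 0.1488] [-1.000e-02 -3.141e+00  2.000e-03] [ 0.49  0.33 -0.87  1.74  0.27  1.2   1.12] [0.6 0.2 0.4] 0.9995275015795785
```

View pics/m3.png

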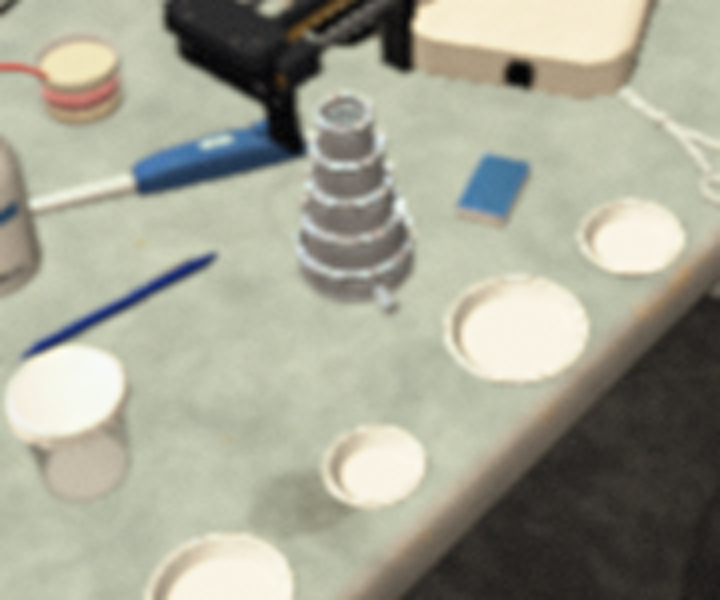

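Run:
```python
from p import *
plan([(.56,.111,.123,180,0,3),(.56,.111,.123,180,255,7)])
```

```text
[[[0, 0, 0.0], [0.0, 0.0, 0.009], 0], [[0, 0, 0.0], [0.0, 0.0, 0.018], 0], [[0, 0, 0.0], [0.0, 0.0, 0.027], 0], [[0, 0, 0.0], [0.0, 0.0, 0.027], 255], [[0, 0, 0.0], [0.0, 0.0, 0.027], 255], [[0, 0, 0.0], [0.0, 0.0, 0.027], 255], [[0, 0, 0.0], [0.0, 0.0, 0.027], 255], [[0, 0, 0.0], [0.0, 0.0, 0.027], 255], [[0, 0, 0.0], [0.0, 0.0, 0.027], 255], [[0, 0, 0.0], [0.0, 0.0, 0.027], 255]]
end cmd [5.596000e-01 1.106000e-01 1.230000e-01 1.797189e+02]
```

Request:
{"op": "step_arm", "data": {"plan": [[[0,0,0.0],[0.0,0.0,0.009],0],[[0,0,0.0],[0.0,0.0,0.018],0],[[0,0,0.0],[0.0,0.0,0.027],0],[[0,0,0.0],[0.0,0.0,0.027],255],[[0,0,0.0],[0.0,0.0,0.027],255],[[0,0,0.0],[0.0,0.0,0.027],255],[[0,0,0.0],[0.0,0.0,0.027],255],[[0,0,0.0],[0.0,0.0,0.027],255],[[0,0,0.0],[0.0,0.0,0.027],255],[[0,0,0.0],[0.0,0.0,0.027],255]], "squeeze": 15}}

```text
time: 6.2
position: [0.5599, 0.1106, 0.1226]
tool_rot: [0.008, 3.142, -0.0]
ft_force: [-0.1, -0.1, 0.3]
grip_width: 0.386
```

```bash
python3 look.py m4
```

```text
6.2 [0.5599 0.1106 0.1226] [ 0.008  3.142 -0.   ] [ 0.48  0.35 -0.85  1.77  0.29  1.15  1.1 ] [-0.1 -0.1  0.3] 0.38633230865489254
```

View pics/m4.png

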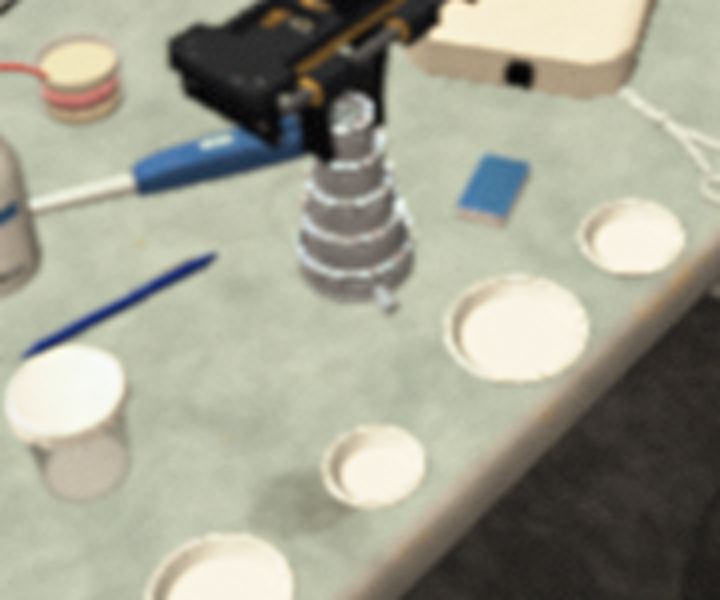

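Run:
```python
from p import *
plan([(.56,.111,.175,180,255,4),(.434,.232,.175,180,255,6),(.434,.232,.050,180,255,7),(.434,.232,.050,180,255,3)])
```

```text
[[[0, 0, 0.0], [0.0, 0.0, -0.013], 255], [[0, 0, 0.0], [0.0, 0.0, -0.026], 255], [[0, 0, 0.0], [0.0, 0.0, -0.039], 255], [[0, 0, 0.0], [0.0, 0.0, -0.052], 255], [[0, 0, 0.0], [0.021, 0.02, -0.052], 255], [[0, 0, 0.0], [0.042, 0.04, -0.052], 255], [[0, 0, 0.0], [0.063, 0.061, -0.052], 255], [[0, 0, 0.0], [0.084, 0.081, -0.052], 255], [[0, 0, 0.0], [0.105, 0.101, -0.052], 255], [[0, 0, 0.0], [0.126, 0.121, -0.052], 255]]
end cmd [4.342000e-01 2.323000e-01 1.750000e-01 1.797189e+02]
[[[0, 0, 0.0], [0.0, 0.0, 0.018], 255], [[0, 0, 0.0], [0.0, 0.0, 0.036], 255], [[0, 0, 0.0], [0.0, 0.0, 0.054], 255], [[0, 0, 0.0], [0.0, 0.0, 0.071], 255], [[0, 0, 0.0], [0.0, 0.0, 0.089], 255], [[0, 0, 0.0], [0.0, 0.0, 0.107], 255], [[0, 0, 0.0], [0.0, 0.0, 0.125], 255], [[0, 0, 0.0], [0.0, 0.0, 0.125], 255], [[0, 0, 0.0], [0.0, 0.0, 0.125], 255], [[0, 0, 0.0], [0.0, 0.0, 0.125], 255]]
end cmd [4.342000e-01 2.323000e-01 5.000000e-02 1.797189e+02]
```

Request:
{"op": "step_arm", "data": {"plan": [[[0,0,0.0],[0.0,0.0,-0.013],255],[[0,0,0.0],[0.0,0.0,-0.026],255],[[0,0,0.0],[0.0,0.0,-0.039],255],[[0,0,0.0],[0.0,0.0,-0.052],255],[[0,0,0.0],[0.021,0.02,-0.052],255],[[0,0,0.0],[0.042,0.04,-0.052],255],[[0,0,0.0],[0.063,0.061,-0.052],255],[[0,0,0.0],[0.084,0.081,-0.052],255],[[0,0,0.0],[0.105,0.101,-0.052],255],[[0,0,0.0],[0.126,0.121,-0.052],255]]}}

```text
time: 7.5
position: [0.4329, 0.2336, 0.1745]
tool_rot: [0.007, 3.141, -0.0]
ft_force: [-0.3, -0.3, -0.1]
grip_width: 0.385
```

```bash
python3 look.py m5
```

```text
7.5 [0.4329 0.2336 0.1745] [ 0.007  3.141 -0.   ] [ 0.42  0.1  -1.01  1.89  0.09  1.2   0.95] [-0.3 -0.3 -0.1] 0.38533944901482964
```

View pics/m5.png

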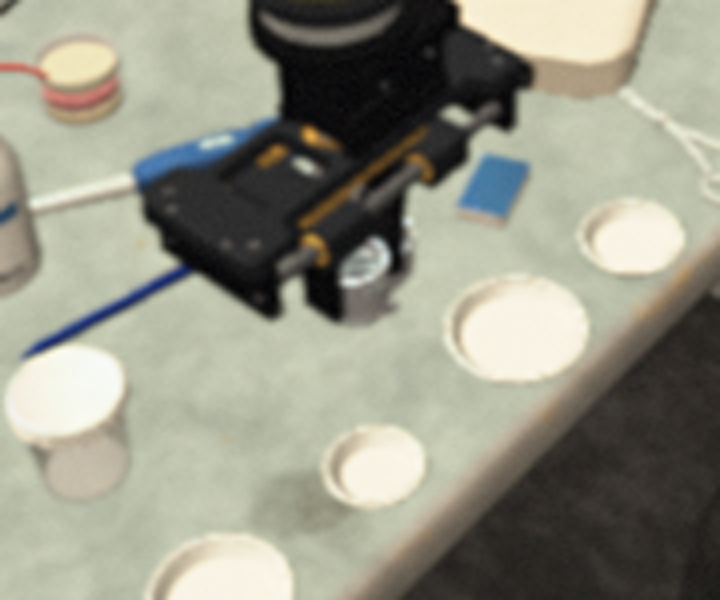

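```bash
python3 -c "
from h import *
print(ray('scene',[[210.4,225.1]],.1815))"
```

```text
[[0.42622706 0.23191164 0.1815    ]]
```

Request:
{"op": "step_arm", "data": {"plan": [[[0,0,0.0],[0.0,0.0,0.018],255],[[0,0,0.0],[0.0,0.0,0.036],255],[[0,0,0.0],[0.0,0.0,0.054],255],[[0,0,0.0],[0.0,0.0,0.071],255],[[0,0,0.0],[0.0,0.0,0.089],255],[[0,0,0.0],[0.0,0.0,0.107],255],[[0,0,0.0],[0.0,0.0,0.125],255],[[0,0,0.0],[0.0,0.0,0.125],255],[[0,0,0.0],[0.0,0.0,0.125],255],[[0,0,0.0],[0.0,0.0,0.125],255]]}}

```text
time: 8.8
position: [0.4351, 0.2326, 0.0502]
tool_rot: [0.008, 3.14, 0.0]
ft_force: [0.8, -0.2, -0.7]
grip_width: 0.387
```

```bash
python3 look.py m6
```

```text
8.8 [0.4351 0.2326 0.0502] [0.008 3.14  0.   ] [ 0.31  0.3  -0.95  2.01  0.3   0.97  0.78] [ 0.8 -0.2 -0.7] 0.3866872695004907
```

View pics/m6.png

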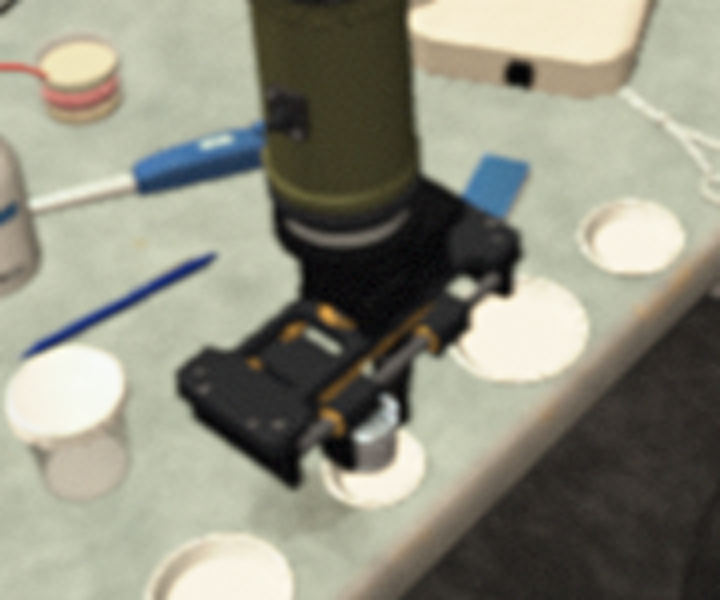

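```bash
python3 -c "
from h import *
overlay('scene',[(.435,.2326,.0232,.034),(.435,.2326,.0572,.034),(.434,.232,.013,.058)],'o6a.png',(240,300,180,240),8)
overlay('scene',[(.430,.2326,.0232,.034),(.430,.2326,.0572,.034)],'o6b.png',(240,300,180,240),8)
import cv2,numpy as np
cv2.imwrite('pics/o6.png',np.hstack([cv2.imread('pics/o6a.png'),cv2.imread('pics/o6b.png')])[:,:800])
"
```

```text
(no output)
```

View pics/o6.png

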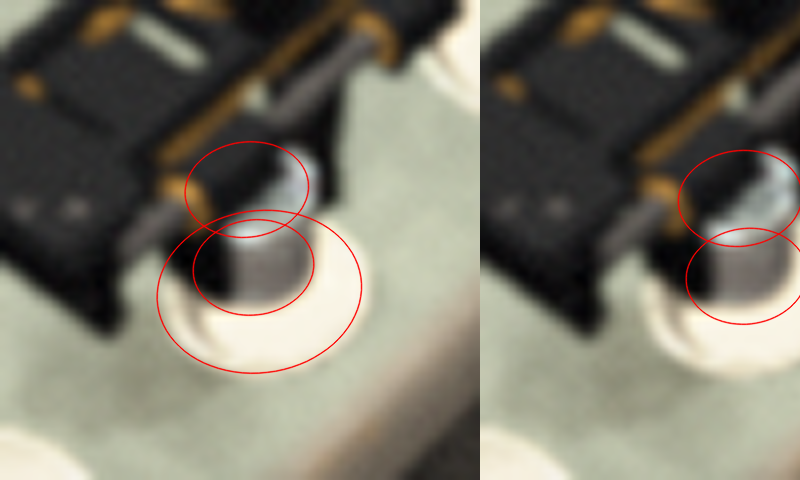

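Run:
```python
from p import *
plan([(.434,.232,.033,180,255,3),(.434,.232,.033,180,255,1),(.434,.232,.033,180,90,4),(.434,.232,.06,180,90,2)])
plan([(.434,.232,.09,180,90,2),(.47,.20,.14,180,0,2),(.56,.112,.14,180,0,4),(.56,.112,.125,180,0,2)])
```

```text
[[[0, 0, 0.0], [0.0, 0.0, 0.006], 255], [[0, 0, 0.0], [0.0, 0.0, 0.011], 255], [[0, 0, 0.0], [0.0, 0.0, 0.017], 255], [[0, 0, 0.0], [0.0, 0.0, 0.017], 255], [[0, 0, 0.0], [0.0, 0.0, 0.017], 90], [[0, 0, 0.0], [0.0, 0.0, 0.017], 90], [[0, 0, 0.0], [0.0, 0.0, 0.017], 90], [[0, 0, 0.0], [0.0, 0.0, 0.017], 90], [[0, 0, 0.0], [0.0, 0.0, 0.003], 90], [[0, 0, 0.0], [0.0, 0.0, -0.01], 90]]
end cmd [4.342000e-01 2.323000e-01 6.000000e-02 1.797189e+02]
[[[0, 0, 0.0], [0.0, 0.0, -0.015], 90], [[0, 0, 0.0], [0.0, 0.0, -0.03], 90], [[0, 0, 0.0], [-0.018, -0.016, -0.055], 0], [[0, 0, 0.0], [-0.036, -0.032, -0.08], 0], [[0, 0, 0.0], [-0.059, -0.054, -0.08], 0], [[0, 0, 0.0], [-0.081, -0.076, -0.08], 0], [[0, 0, 0.0], [-0.104, -0.098, -0.08], 0], [[0, 0, 0.0], [-0.126, -0.12, -0.08], 0], [[0, 0, 0.0], [-0.126, -0.12, -0.073], 0], [[0, 0, 0.0], [-0.126, -0.12, -0.065], 0]]
end cmd [5.596000e-01 1.116000e-01 1.250000e-01 1.797189e+02]
```

Request:
{"op": "step_arm", "data": {"plan": [[[0,0,0.0],[0.0,0.0,0.006],255],[[0,0,0.0],[0.0,0.0,0.011],255],[[0,0,0.0],[0.0,0.0,0.017],255],[[0,0,0.0],[0.0,0.0,0.017],255],[[0,0,0.0],[0.0,0.0,0.017],90],[[0,0,0.0],[0.0,0.0,0.017],90],[[0,0,0.0],[0.0,0.0,0.017],90],[[0,0,0.0],[0.0,0.0,0.017],90],[[0,0,0.0],[0.0,0.0,0.003],90],[[0,0,0.0],[0.0,0.0,-0.01],90]]}}

```text
time: 10.2
position: [0.4346, 0.2326, 0.0607]
tool_rot: [0.007, 3.141, 0.0]
ft_force: [-0.4, 0.4, 0.3]
grip_width: 0.641
```

```bash
python3 look.py m7
```

```text
10.2 [0.4346 0.2326 0.0607] [0.007 3.141 0.   ] [ 0.32  0.28 -0.96  2.    0.28  0.99  0.8 ] [-0.4  0.4  0.3] 0.6413577789655778
```

View pics/m7.png

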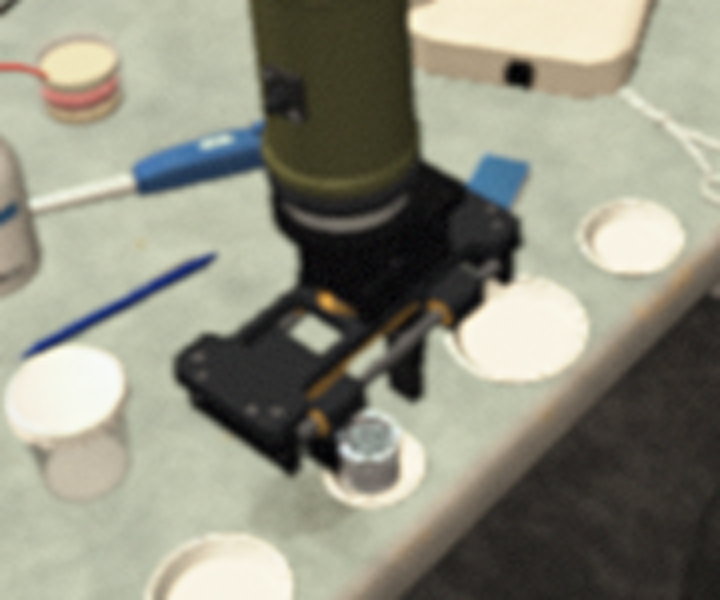

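Sieve_1 stands in its dish at about (370,455) in the crop. Back to the tower.

Request:
{"op": "step_arm", "data": {"plan": [[[0,0,0.0],[0.0,0.0,-0.015],90],[[0,0,0.0],[0.0,0.0,-0.03],90],[[0,0,0.0],[-0.018,-0.016,-0.055],0],[[0,0,0.0],[-0.036,-0.032,-0.08],0],[[0,0,0.0],[-0.059,-0.054,-0.08],0],[[0,0,0.0],[-0.081,-0.076,-0.08],0],[[0,0,0.0],[-0.104,-0.098,-0.08],0],[[0,0,0.0],[-0.126,-0.12,-0.08],0],[[0,0,0.0],[-0.126,-0.12,-0.073],0],[[0,0,0.0],[-0.126,-0.12,-0.065],0]]}}

```text
time: 11.5
position: [0.5593, 0.112, 0.1238]
tool_rot: [-0.007, -3.14, -0.001]
ft_force: [-0.2, 1.1, -0.6]
grip_width: 1.0
```

Run:
```python
from look import *
look("m8")
im={n:ctrl.get_image(n) for n in("scene",)}
print(fit(im,[(.039,.034,0)],.434,.232))
for X,Y in((.559,.1125),):
  overlay("scene",[(X,Y,.104,.044),(X,Y,.026,.075),(X,Y,0,.075),(.434,.232,.013,.058),(.434,.232,.039,.034)],"o8.png",(160,310,120,300),4)
```

```text
11.5 [0.5593 0.112  0.1238] [-7.00e-03 -3.14e+00 -1.00e-03] [ 0.49  0.36 -0.87  1.76  0.3   1.16  1.1 ] [-0.2  1.1 -0.6] 1.0001040227099376
{'scene': (np.float64(0.4295), np.float64(0.2335)), 'sum': (np.float64(0.4295), np.float64(0.2335))}
```

View pics/o8.png

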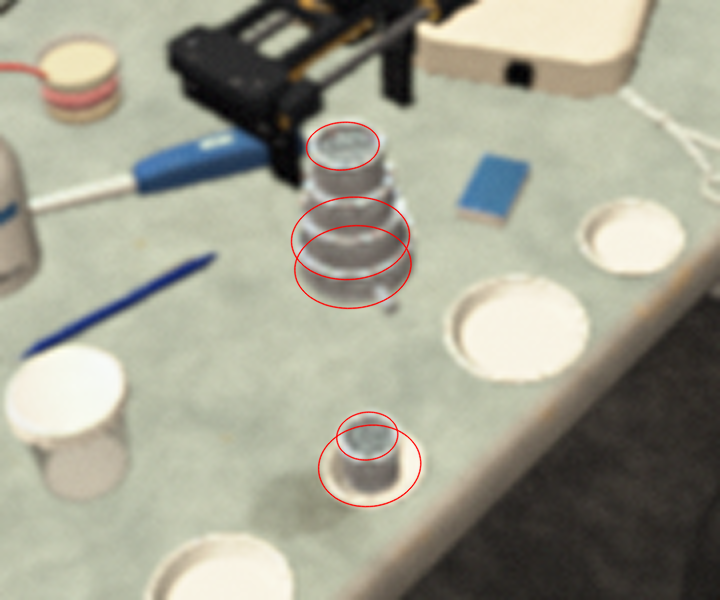

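Run:
```python
from p import *
plan([(.56,.111,.097,180,0,3),(.56,.111,.097,180,255,7)])
plan([(.56,.111,.150,180,255,4),(.429,-.011,.150,180,255,6)])
plan([(.429,-.011,.050,180,255,6),(.429,-.011,.05,180,255,4)])
```

```text
[[[0, 0, 0.0], [0.0, 0.0, 0.009], 0], [[0, 0, 0.0], [0.0, 0.0, 0.019], 0], [[0, 0, 0.0], [0.0, -0.001, 0.028], 0], [[0, 0, 0.0], [0.0, -0.001, 0.028], 255], [[0, 0, 0.0], [0.0, -0.001, 0.028], 255], [[0, 0, 0.0], [0.0, -0.001, 0.028], 255], [[0, 0, 0.0], [0.0, -0.001, 0.028], 255], [[0, 0, 0.0], [0.0, -0.001, 0.028], 255], [[0, 0, 0.0], [0.0, -0.001, 0.028], 255], [[0, 0, 0.0], [0.0, -0.001, 0.028], 255]]
end cmd [5.596000e-01 1.106000e-01 9.700000e-02 1.797189e+02]
[[[0, 0, 0.0], [0.0, 0.0, -0.013], 255], [[0, 0, 0.0], [0.0, 0.0, -0.026], 255], [[0, 0, 0.0], [0.0, 0.0, -0.04], 255], [[0, 0, 0.0], [0.0, 0.0, -0.053], 255], [[0, 0, 0.0], [0.021, -0.02, -0.053], 255], [[0, 0, 0.0], [0.043, -0.041, -0.053], 255], [[0, 0, 0.0], [0.065, -0.061, -0.053], 255], [[0, 0, 0.0], [0.087, -0.081, -0.053], 255], [[0, 0, 0.0], [0.108, -0.102, -0.053], 255], [[0, 0, 0.0], [0.13, -0.122, -0.053], 255]]
end cmd [ 4.290000e-01 -1.070000e-02  1.500000e-01  1.797189e+02]
[[[0, 0, 0.0], [0.0, 0.0, 0.017], 255], [[0, 0, 0.0], [0.0, 0.0, 0.033], 255], [[0, 0, 0.0], [0.0, 0.0, 0.05], 255], [[0, 0, 0.0], [0.0, 0.0, 0.067], 255], [[0, 0, 0.0], [0.0, 0.0, 0.083], 255], [[0, 0, 0.0], [0.0, 0.0, 0.1], 255], [[0, 0, 0.0], [0.0, 0.0, 0.1], 255], [[0, 0, 0.0], [0.0, 0.0, 0.1], 255], [[0, 0, 0.0], [0.0, 0.0, 0.1], 255], [[0, 0, 0.0], [0.0, 0.0, 0.1], 255]]
end cmd [ 4.290000e-01 -1.070000e-02  5.000000e-02  1.797189e+02]
```

Request:
{"op": "step_arm", "data": {"plan": [[[0,0,0.0],[0.0,0.0,0.009],0],[[0,0,0.0],[0.0,0.0,0.019],0],[[0,0,0.0],[0.0,-0.001,0.028],0],[[0,0,0.0],[0.0,-0.001,0.028],255],[[0,0,0.0],[0.0,-0.001,0.028],255],[[0,0,0.0],[0.0,-0.001,0.028],255],[[0,0,0.0],[0.0,-0.001,0.028],255],[[0,0,0.0],[0.0,-0.001,0.028],255],[[0,0,0.0],[0.0,-0.001,0.028],255],[[0,0,0.0],[0.0,-0.001,0.028],255]]}}

```text
time: 12.9
position: [0.56, 0.1106, 0.0967]
tool_rot: [0.008, 3.141, -0.0]
ft_force: [-0.1, 0.2, 0.9]
grip_width: 0.495
```

```bash
python3 look.py m9
```

```text
12.9 [0.56   0.1106 0.0967] [ 0.008  3.141 -0.   ] [ 0.48  0.39 -0.86  1.79  0.33  1.11  1.08] [-0.1  0.2  0.9] 0.49493402132972314
```

View pics/m9.png

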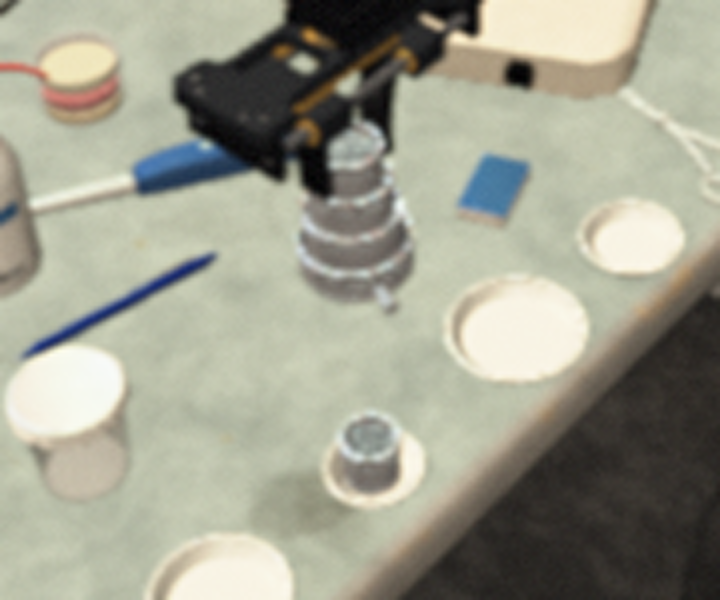

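Request:
{"op": "step_arm", "data": {"plan": [[[0,0,0.0],[0.0,0.0,-0.013],255],[[0,0,0.0],[0.0,0.0,-0.026],255],[[0,0,0.0],[0.0,0.0,-0.04],255],[[0,0,0.0],[0.0,0.0,-0.053],255],[[0,0,0.0],[0.021,-0.02,-0.053],255],[[0,0,0.0],[0.043,-0.041,-0.053],255],[[0,0,0.0],[0.065,-0.061,-0.053],255],[[0,0,0.0],[0.087,-0.081,-0.053],255],[[0,0,0.0],[0.108,-0.102,-0.053],255],[[0,0,0.0],[0.13,-0.122,-0.053],255]]}}

```text
time: 14.2
position: [0.4287, -0.0112, 0.1501]
tool_rot: [0.007, 3.141, -0.001]
ft_force: [0.0, -0.8, -0.1]
grip_width: 0.498
```

Request:
{"op": "step_arm", "data": {"plan": [[[0,0,0.0],[0.0,0.0,0.017],255],[[0,0,0.0],[0.0,0.0,0.033],255],[[0,0,0.0],[0.0,0.0,0.05],255],[[0,0,0.0],[0.0,0.0,0.067],255],[[0,0,0.0],[0.0,0.0,0.083],255],[[0,0,0.0],[0.0,0.0,0.1],255],[[0,0,0.0],[0.0,0.0,0.1],255],[[0,0,0.0],[0.0,0.0,0.1],255],[[0,0,0.0],[0.0,0.0,0.1],255],[[0,0,0.0],[0.0,0.0,0.1],255]]}}

```text
time: 15.45
position: [0.4297, -0.0109, 0.05]
tool_rot: [0.008, 3.141, -0.001]
ft_force: [0.4, -0.0, -0.8]
grip_width: 0.501
```

Run:
```python
from look import *
look("m10",(160,310,120,300))
overlay("scene",[(.429,-.011,.013,.068),(.429,-.0107,.023,.044),(.429,-.0107,.057,.044)],"o10.png",(190,250,240,310),8)
```

```text
15.45 [ 0.4297 -0.0109  0.05  ] [ 8.000e-03  3.141e+00 -1.000e-03] [ 0.81  0.1  -0.87  2.15  0.1   0.92  1.45] [ 0.4 -0.  -0.8] 0.5013243793429353
```

View pics/m10.png

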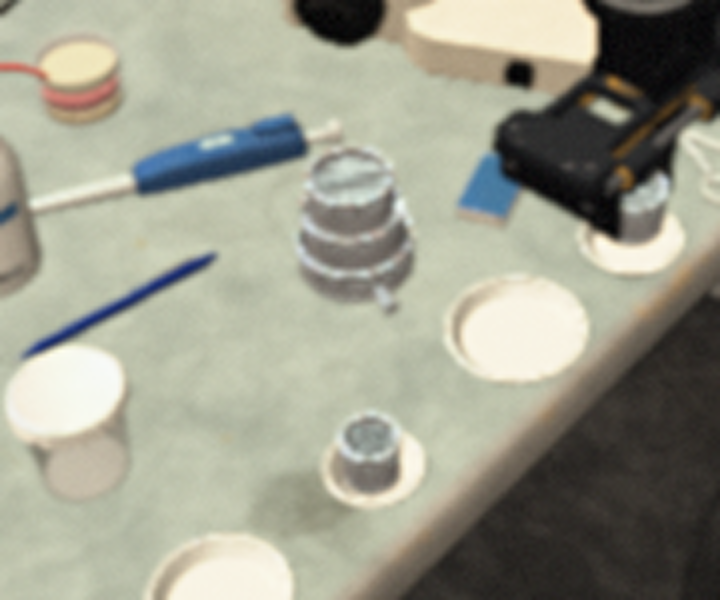

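View pics/o10.png

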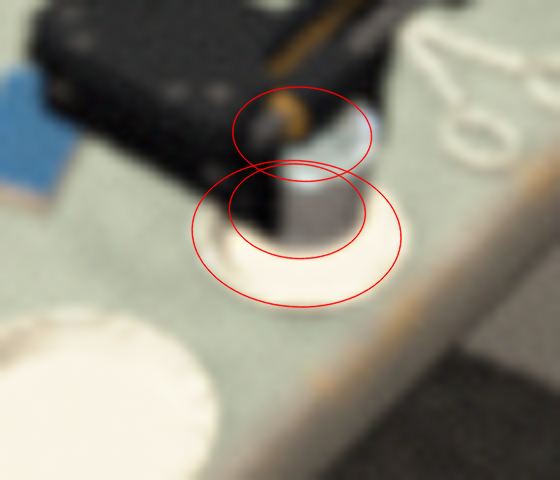

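Run:
```python
from p import *
plan([(.429,-.011,.033,180,255,3),(.429,-.011,.033,180,255,1),(.429,-.011,.033,180,60,4),(.429,-.011,.06,180,60,2)])
plan([(.429,-.011,.10,180,60,2),(.46,.02,.125,180,0,2),(.56,.111,.12,180,0,5),(.56,.111,.11,180,0,1)])
```

```text
[[[0, 0, 0.0], [0.0, 0.0, 0.006], 255], [[0, 0, 0.0], [0.0, 0.0, 0.011], 255], [[0, 0, 0.0], [0.0, 0.0, 0.017], 255], [[0, 0, 0.0], [0.0, 0.0, 0.017], 255], [[0, 0, 0.0], [0.0, 0.0, 0.017], 60], [[0, 0, 0.0], [0.0, 0.0, 0.017], 60], [[0, 0, 0.0], [0.0, 0.0, 0.017], 60], [[0, 0, 0.0], [0.0, 0.0, 0.017], 60], [[0, 0, 0.0], [0.0, 0.0, 0.003], 60], [[0, 0, 0.0], [0.0, 0.0, -0.01], 60]]
end cmd [ 4.290000e-01 -1.070000e-02  6.000000e-02  1.797189e+02]
[[[0, 0, 0.0], [0.0, 0.0, -0.02], 60], [[0, 0, 0.0], [0.0, 0.0, -0.04], 60], [[0, 0, 0.0], [-0.015, 0.015, -0.053], 0], [[0, 0, 0.0], [-0.031, 0.031, -0.065], 0], [[0, 0, 0.0], [-0.051, 0.049, -0.064], 0], [[0, 0, 0.0], [-0.071, 0.067, -0.063], 0], [[0, 0, 0.0], [-0.091, 0.086, -0.062], 0], [[0, 0, 0.0], [-0.11, 0.104, -0.061], 0], [[0, 0, 0.0], [-0.13, 0.122, -0.06], 0], [[0, 0, 0.0], [-0.13, 0.122, -0.05], 0]]
end cmd [5.596000e-01 1.106000e-01 1.100000e-01 1.797189e+02]
```

Request:
{"op": "step_arm", "data": {"plan": [[[0,0,0.0],[0.0,0.0,0.006],255],[[0,0,0.0],[0.0,0.0,0.011],255],[[0,0,0.0],[0.0,0.0,0.017],255],[[0,0,0.0],[0.0,0.0,0.017],255],[[0,0,0.0],[0.0,0.0,0.017],60],[[0,0,0.0],[0.0,0.0,0.017],60],[[0,0,0.0],[0.0,0.0,0.017],60],[[0,0,0.0],[0.0,0.0,0.017],60],[[0,0,0.0],[0.0,0.0,0.003],60],[[0,0,0.0],[0.0,0.0,-0.01],60]]}}

```text
time: 16.8
position: [0.4296, -0.0106, 0.0607]
tool_rot: [0.007, 3.141, -0.0]
ft_force: [0.1, -0.4, -0.2]
grip_width: 0.76
```

Request:
{"op": "step_arm", "data": {"plan": [[[0,0,0.0],[0.0,0.0,-0.02],60],[[0,0,0.0],[0.0,0.0,-0.04],60],[[0,0,0.0],[-0.015,0.015,-0.053],0],[[0,0,0.0],[-0.031,0.031,-0.065],0],[[0,0,0.0],[-0.051,0.049,-0.064],0],[[0,0,0.0],[-0.071,0.067,-0.063],0],[[0,0,0.0],[-0.091,0.086,-0.062],0],[[0,0,0.0],[-0.11,0.104,-0.061],0],[[0,0,0.0],[-0.13,0.122,-0.06],0],[[0,0,0.0],[-0.13,0.122,-0.05],0]]}}

```text
time: 18.05
position: [0.5613, 0.1125, 0.1109]
tool_rot: [0.005, 3.139, 0.003]
ft_force: [-0.7, 0.5, -1.0]
grip_width: 1.0
```

```bash
python3 look.py m11
```

```text
18.05 [0.5613 0.1125 0.1109] [5.000e-03 3.139e+00 3.000e-03] [ 0.51  0.39 -0.9   1.77  0.33  1.14  1.07] [-0.7  0.5 -1. ] 0.9995361604129839
```

View pics/m11.png

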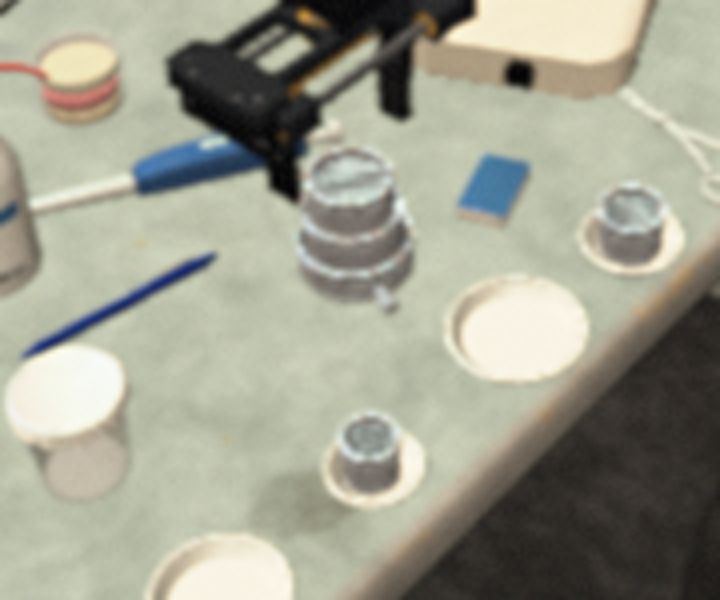

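Run:
```python
from p import *
plan([(.56,.111,.071,180,0,4),(.56,.111,.071,180,255,6)])
plan([(.56,.111,.125,180,255,4),(.50,.22,.14,180,255,4),(.47,.283,.14,180,255,2)])
plan([(.4395,.3465,.14,180,255,3),(.4395,.3465,.05,180,255,5),(.4395,.3465,.05,180,255,2)])
```

```text
[[[0, 0, 0.0], [0.0, 0.0, 0.01], 0], [[0, 0, 0.0], [0.0, 0.0, 0.019], 0], [[0, 0, 0.0], [0.0, 0.0, 0.029], 0], [[0, 0, 0.0], [0.0, 0.0, 0.039], 0], [[0, 0, 0.0], [0.0, 0.0, 0.039], 255], [[0, 0, 0.0], [0.0, 0.0, 0.039], 255], [[0, 0, 0.0], [0.0, 0.0, 0.039], 255], [[0, 0, 0.0], [0.0, 0.0, 0.039], 255], [[0, 0, 0.0], [0.0, 0.0, 0.039], 255], [[0, 0, 0.0], [0.0, 0.0, 0.039], 255]]
end cmd [5.596000e-01 1.106000e-01 7.100000e-02 1.797189e+02]
[[[0, 0, 0.0], [0.0, 0.0, -0.014], 255], [[0, 0, 0.0], [0.0, 0.0, -0.027], 255], [[0, 0, 0.0], [0.0, 0.0, -0.041], 255], [[0, 0, 0.0], [0.0, 0.0, -0.054], 255], [[0, 0, 0.0], [0.015, 0.028, -0.058], 255], [[0, 0, 0.0], [0.03, 0.055, -0.062], 255], [[0, 0, 0.0], [0.045, 0.082, -0.065], 255], [[0, 0, 0.0], [0.06, 0.109, -0.069], 255], [[0, 0, 0.0], [0.075, 0.14, -0.069], 255], [[0, 0, 0.0], [0.09, 0.172, -0.069], 255]]
end cmd [4.704000e-01 2.831000e-01 1.400000e-01 1.797189e+02]
[[[0, 0, 0.0], [0.01, 0.021, 0.0], 255], [[0, 0, 0.0], [0.021, 0.042, 0.0], 255], [[0, 0, 0.0], [0.031, 0.063, 0.0], 255], [[0, 0, 0.0], [0.031, 0.063, 0.018], 255], [[0, 0, 0.0], [0.031, 0.063, 0.036], 255], [[0, 0, 0.0], [0.031, 0.063, 0.054], 255], [[0, 0, 0.0], [0.031, 0.063, 0.072], 255], [[0, 0, 0.0], [0.031, 0.063, 0.09], 255], [[0, 0, 0.0], [0.031, 0.063, 0.09], 255], [[0, 0, 0.0], [0.031, 0.063, 0.09], 255]]
end cmd [4.397000e-01 3.462000e-01 5.000000e-02 1.797189e+02]
```

Request:
{"op": "step_arm", "data": {"plan": [[[0,0,0.0],[0.0,0.0,0.01],0],[[0,0,0.0],[0.0,0.0,0.019],0],[[0,0,0.0],[0.0,0.0,0.029],0],[[0,0,0.0],[0.0,0.0,0.039],0],[[0,0,0.0],[0.0,0.0,0.039],255],[[0,0,0.0],[0.0,0.0,0.039],255],[[0,0,0.0],[0.0,0.0,0.039],255],[[0,0,0.0],[0.0,0.0,0.039],255],[[0,0,0.0],[0.0,0.0,0.039],255],[[0,0,0.0],[0.0,0.0,0.039],255]]}}

```text
time: 19.35
position: [0.5601, 0.1107, 0.0708]
tool_rot: [0.008, 3.141, -0.0]
ft_force: [0.2, -0.0, 2.4]
grip_width: 0.618
```

```bash
python3 look.py m12
```

```text
19.35 [0.5601 0.1107 0.0708] [ 0.008  3.141 -0.   ] [ 0.49  0.43 -0.88  1.81  0.38  1.07  1.04] [ 0.2 -0.   2.4] 0.6179394022112588
```

View pics/m12.png

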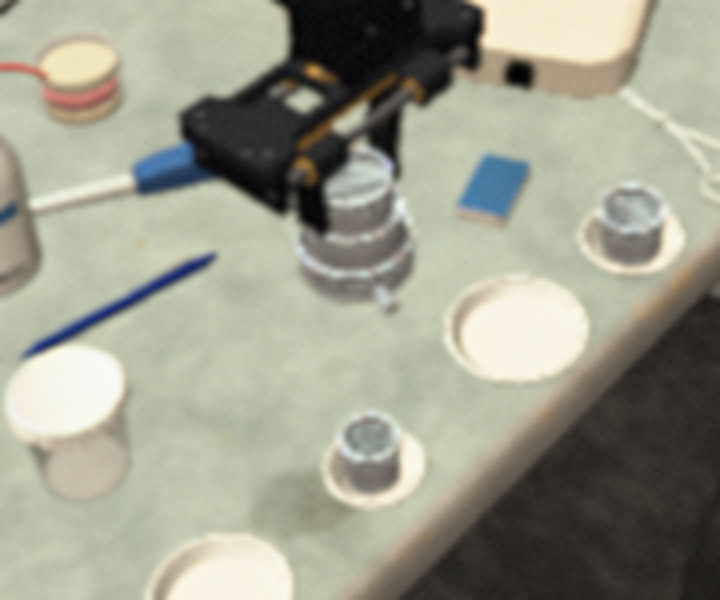

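Request:
{"op": "step_arm", "data": {"plan": [[[0,0,0.0],[0.0,0.0,-0.014],255],[[0,0,0.0],[0.0,0.0,-0.027],255],[[0,0,0.0],[0.0,0.0,-0.041],255],[[0,0,0.0],[0.0,0.0,-0.054],255],[[0,0,0.0],[0.015,0.028,-0.058],255],[[0,0,0.0],[0.03,0.055,-0.062],255],[[0,0,0.0],[0.045,0.082,-0.065],255],[[0,0,0.0],[0.06,0.109,-0.069],255],[[0,0,0.0],[0.075,0.14,-0.069],255],[[0,0,0.0],[0.09,0.172,-0.069],255]]}}

```text
time: 20.65
position: [0.4704, 0.2839, 0.1403]
tool_rot: [0.008, 3.141, -0.0]
ft_force: [-0.4, -0.2, -0.9]
grip_width: 0.622
```

Request:
{"op": "step_arm", "data": {"plan": [[[0,0,0.0],[0.01,0.021,0.0],255],[[0,0,0.0],[0.021,0.042,0.0],255],[[0,0,0.0],[0.031,0.063,0.0],255],[[0,0,0.0],[0.031,0.063,0.018],255],[[0,0,0.0],[0.031,0.063,0.036],255],[[0,0,0.0],[0.031,0.063,0.054],255],[[0,0,0.0],[0.031,0.063,0.072],255],[[0,0,0.0],[0.031,0.063,0.09],255],[[0,0,0.0],[0.031,0.063,0.09],255],[[0,0,0.0],[0.031,0.063,0.09],255]]}}

```text
time: 21.9
position: [0.4402, 0.3467, 0.0498]
tool_rot: [0.007, 3.141, 0.001]
ft_force: [-0.6, 0.8, -1.0]
grip_width: 0.613
```

Run:
```python
from look import *
look("m13",(190,340,100,280))
overlay("scene",[(.4395,.3465,.013,.078),(.4395,.346,.023,.054),(.4395,.346,.057,.054)],"o13.png",(260,335,135,225),8)
```

```text
21.9 [0.4402 0.3467 0.0498] [7.000e-03 3.141e+00 1.000e-03] [ 0.07  0.47 -0.94  1.85  0.44  1.04  0.52] [-0.6  0.8 -1. ] 0.6127743989367304
```

View pics/m13.png

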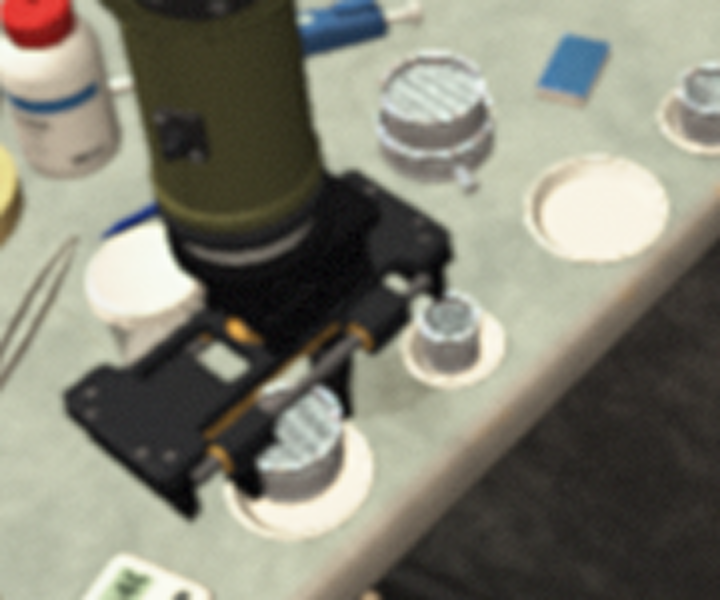

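View pics/o13.png

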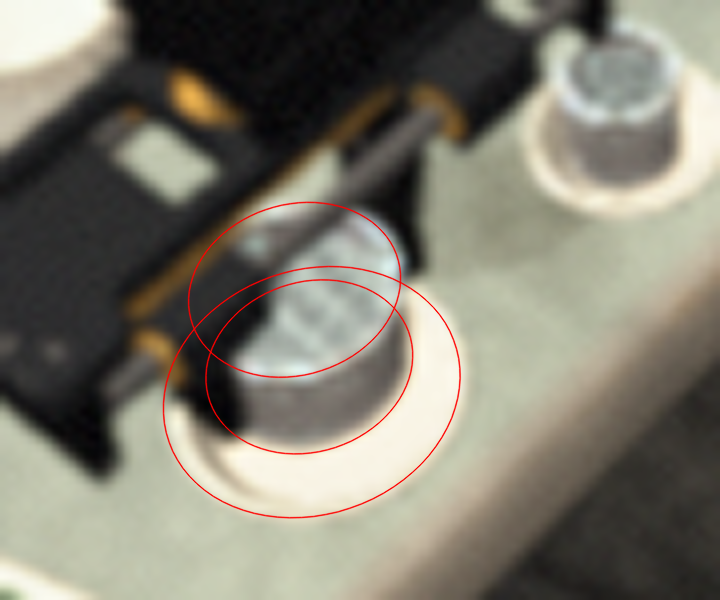

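Run:
```python
from p import *
plan([(.4395,.3465,.033,180,255,3),(.4395,.3465,.033,180,255,1),(.4395,.3465,.033,180,35,4),(.4395,.3465,.06,180,35,2)])
plan([(.4395,.3465,.11,180,35,2),(.47,.283,.14,180,0,2),(.56,.111,.11,180,0,6)])
```

```text
[[[0, 0, 0.0], [0.0, 0.0, 0.006], 255], [[0, 0, 0.0], [0.0, 0.0, 0.011], 255], [[0, 0, 0.0], [0.0, 0.0, 0.017], 255], [[0, 0, 0.0], [0.0, 0.0, 0.017], 255], [[0, 0, 0.0], [0.0, 0.0, 0.017], 35], [[0, 0, 0.0], [0.0, 0.0, 0.017], 35], [[0, 0, 0.0], [0.0, 0.0, 0.017], 35], [[0, 0, 0.0], [0.0, 0.0, 0.017], 35], [[0, 0, 0.0], [0.0, 0.0, 0.003], 35], [[0, 0, 0.0], [0.0, 0.0, -0.01], 35]]
end cmd [4.397000e-01 3.462000e-01 6.000000e-02 1.797189e+02]
[[[0, 0, 0.0], [0.0, 0.0, -0.025], 35], [[0, 0, 0.0], [0.0, 0.0, -0.05], 35], [[0, 0, 0.0], [-0.015, -0.031, -0.065], 0], [[0, 0, 0.0], [-0.031, -0.063, -0.08], 0], [[0, 0, 0.0], [-0.046, -0.092, -0.075], 0], [[0, 0, 0.0], [-0.061, -0.12, -0.07], 0], [[0, 0, 0.0], [-0.076, -0.149, -0.065], 0], [[0, 0, 0.0], [-0.091, -0.177, -0.06], 0], [[0, 0, 0.0], [-0.106, -0.206, -0.055], 0], [[0, 0, 0.0], [-0.121, -0.235, -0.05], 0]]
end cmd [5.596000e-01 1.106000e-01 1.100000e-01 1.797189e+02]
```

Request:
{"op": "step_arm", "data": {"plan": [[[0,0,0.0],[0.0,0.0,0.006],255],[[0,0,0.0],[0.0,0.0,0.011],255],[[0,0,0.0],[0.0,0.0,0.017],255],[[0,0,0.0],[0.0,0.0,0.017],255],[[0,0,0.0],[0.0,0.0,0.017],35],[[0,0,0.0],[0.0,0.0,0.017],35],[[0,0,0.0],[0.0,0.0,0.017],35],[[0,0,0.0],[0.0,0.0,0.017],35],[[0,0,0.0],[0.0,0.0,0.003],35],[[0,0,0.0],[0.0,0.0,-0.01],35]]}}

```text
time: 23.25
position: [0.4401, 0.3466, 0.0607]
tool_rot: [0.007, 3.141, 0.001]
ft_force: [-0.4, -0.3, 0.9]
grip_width: 0.865
```

Request:
{"op": "step_arm", "data": {"plan": [[[0,0,0.0],[0.0,0.0,-0.025],35],[[0,0,0.0],[0.0,0.0,-0.05],35],[[0,0,0.0],[-0.015,-0.031,-0.065],0],[[0,0,0.0],[-0.031,-0.063,-0.08],0],[[0,0,0.0],[-0.046,-0.092,-0.075],0],[[0,0,0.0],[-0.061,-0.12,-0.07],0],[[0,0,0.0],[-0.076,-0.149,-0.065],0],[[0,0,0.0],[-0.091,-0.177,-0.06],0],[[0,0,0.0],[-0.106,-0.206,-0.055],0],[[0,0,0.0],[-0.121,-0.235,-0.05],0]]}}

```text
time: 24.5
position: [0.5607, 0.1099, 0.1107]
tool_rot: [0.007, 3.14, -0.0]
ft_force: [-0.6, 0.2, -0.0]
grip_width: 0.997
```

Run:
```python
from look import *
look("m14",(175,325,120,300))
overlay("scene",[(.56,.111,.052,.064),(.56,.111,.026,.075),(.56,.111,.0,.075)],"o14.png",(185,245,175,245),8)
```

```text
24.5 [0.5607 0.1099 0.1107] [ 0.007  3.14  -0.   ] [ 0.52  0.39 -0.91  1.78  0.34  1.14  1.07] [-0.6  0.2 -0. ] 0.9973658191075179
```

View pics/m14.png

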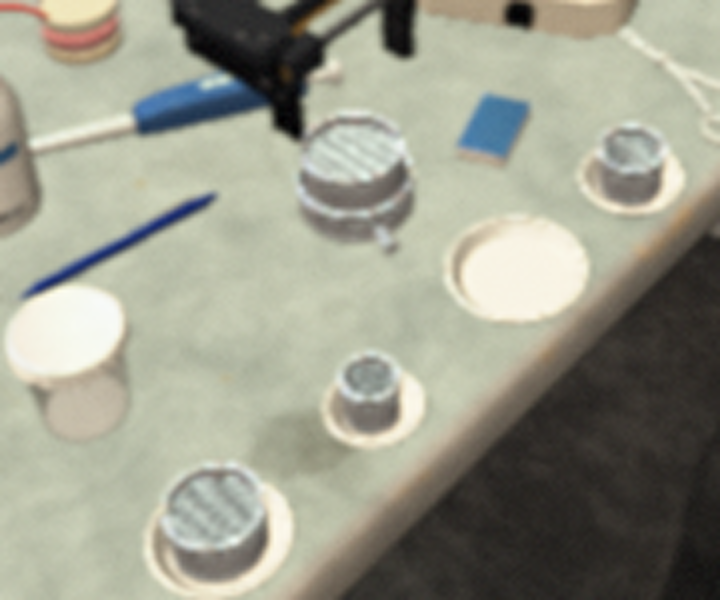

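View pics/o14.png

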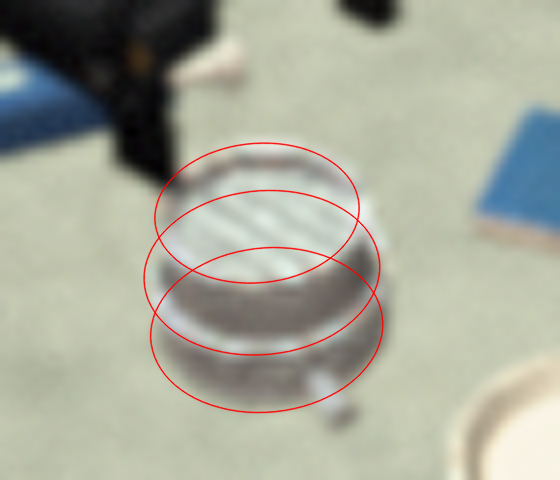

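Run:
```python
from p import *
plan([(.56,.110,.046,180,0,5),(.56,.110,.046,180,255,5)])
plan([(.56,.11,.100,180,255,5),(.4365,.0985,.10,180,255,5)])
plan([(.4365,.0985,.05,180,255,4),(.4365,.0985,.05,180,255,6)])
```

```text
[[[0, 0, 0.0], [0.0, 0.0, 0.013], 0], [[0, 0, 0.0], [0.0, 0.0, 0.026], 0], [[0, 0, 0.0], [0.0, 0.0, 0.038], 0], [[0, 0, 0.0], [0.0, -0.001, 0.051], 0], [[0, 0, 0.0], [0.0, -0.001, 0.064], 0], [[0, 0, 0.0], [0.0, -0.001, 0.064], 255], [[0, 0, 0.0], [0.0, -0.001, 0.064], 255], [[0, 0, 0.0], [0.0, -0.001, 0.064], 255], [[0, 0, 0.0], [0.0, -0.001, 0.064], 255], [[0, 0, 0.0], [0.0, -0.001, 0.064], 255]]
end cmd [5.596000e-01 1.096000e-01 4.600000e-02 1.797189e+02]
[[[0, 0, 0.0], [0.0, 0.0, -0.011], 255], [[0, 0, 0.0], [0.0, 0.0, -0.022], 255], [[0, 0, 0.0], [0.0, 0.0, -0.032], 255], [[0, 0, 0.0], [0.0, 0.0, -0.043], 255], [[0, 0, 0.0], [0.0, 0.0, -0.054], 255], [[0, 0, 0.0], [0.024, -0.002, -0.054], 255], [[0, 0, 0.0], [0.049, -0.004, -0.054], 255], [[0, 0, 0.0], [0.074, -0.007, -0.054], 255], [[0, 0, 0.0], [0.098, -0.009, -0.054], 255], [[0, 0, 0.0], [0.123, -0.012, -0.054], 255]]
end cmd [4.365000e-01 9.820000e-02 1.000000e-01 1.797189e+02]
[[[0, 0, 0.0], [0.0, 0.0, 0.012], 255], [[0, 0, 0.0], [0.0, 0.0, 0.025], 255], [[0, 0, 0.0], [0.0, 0.0, 0.037], 255], [[0, 0, 0.0], [0.0, 0.0, 0.05], 255], [[0, 0, 0.0], [0.0, 0.0, 0.05], 255], [[0, 0, 0.0], [0.0, 0.0, 0.05], 255], [[0, 0, 0.0], [0.0, 0.0, 0.05], 255], [[0, 0, 0.0], [0.0, 0.0, 0.05], 255], [[0, 0, 0.0], [0.0, 0.0, 0.05], 255], [[0, 0, 0.0], [0.0, 0.0, 0.05], 255]]
end cmd [4.365000e-01 9.820000e-02 5.000000e-02 1.797189e+02]
```

Request:
{"op": "step_arm", "data": {"plan": [[[0,0,0.0],[0.0,0.0,0.013],0],[[0,0,0.0],[0.0,0.0,0.026],0],[[0,0,0.0],[0.0,0.0,0.038],0],[[0,0,0.0],[0.0,-0.001,0.051],0],[[0,0,0.0],[0.0,-0.001,0.064],0],[[0,0,0.0],[0.0,-0.001,0.064],255],[[0,0,0.0],[0.0,-0.001,0.064],255],[[0,0,0.0],[0.0,-0.001,0.064],255],[[0,0,0.0],[0.0,-0.001,0.064],255],[[0,0,0.0],[0.0,-0.001,0.064],255]], "squeeze": 17}}

```text
time: 25.85
position: [0.5603, 0.1098, 0.0461]
tool_rot: [0.008, 3.14, 0.0]
ft_force: [-0.9, 0.1, 1.2]
grip_width: 0.732
```

```bash
python3 look.py m15
```

```text
25.85 [0.5603 0.1098 0.0461] [0.008 3.14  0.   ] [ 0.48  0.47 -0.87  1.83  0.41  1.03  1.02] [-0.9  0.1  1.2] 0.7321051528517302
```

View pics/m15.png

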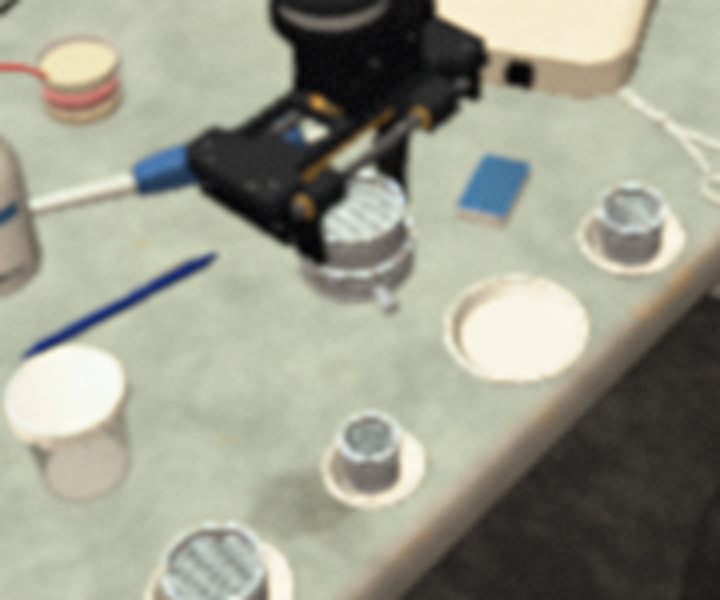

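Request:
{"op": "step_arm", "data": {"plan": [[[0,0,0.0],[0.0,0.0,-0.011],255],[[0,0,0.0],[0.0,0.0,-0.022],255],[[0,0,0.0],[0.0,0.0,-0.032],255],[[0,0,0.0],[0.0,0.0,-0.043],255],[[0,0,0.0],[0.0,0.0,-0.054],255],[[0,0,0.0],[0.024,-0.002,-0.054],255],[[0,0,0.0],[0.049,-0.004,-0.054],255],[[0,0,0.0],[0.074,-0.007,-0.054],255],[[0,0,0.0],[0.098,-0.009,-0.054],255],[[0,0,0.0],[0.123,-0.012,-0.054],255]]}}

```text
time: 27.15
position: [0.436, 0.0985, 0.0998]
tool_rot: [0.007, 3.142, -0.0]
ft_force: [-0.4, -0.3, 0.1]
grip_width: 0.734
```

Request:
{"op": "step_arm", "data": {"plan": [[[0,0,0.0],[0.0,0.0,0.012],255],[[0,0,0.0],[0.0,0.0,0.025],255],[[0,0,0.0],[0.0,0.0,0.037],255],[[0,0,0.0],[0.0,0.0,0.05],255],[[0,0,0.0],[0.0,0.0,0.05],255],[[0,0,0.0],[0.0,0.0,0.05],255],[[0,0,0.0],[0.0,0.0,0.05],255],[[0,0,0.0],[0.0,0.0,0.05],255],[[0,0,0.0],[0.0,0.0,0.05],255],[[0,0,0.0],[0.0,0.0,0.05],255]]}}

```text
time: 28.4
position: [0.4369, 0.0981, 0.0496]
tool_rot: [0.008, 3.141, -0.0]
ft_force: [0.4, 0.5, -0.5]
grip_width: 0.735
```

Run:
```python
from look import *
look("m16")
overlay("scene",[(.4365,.0985,.013,.088),(.4365,.0985,.022,.064),(.4365,.0985,.056,.064)],"o16.png",(205,265,215,290),8)
```

```text
28.4 [0.4369 0.0981 0.0496] [ 0.008  3.141 -0.   ] [ 0.67  0.19 -1.    2.11  0.2   0.94  1.13] [ 0.4  0.5 -0.5] 0.7346383756146891
```

View pics/m16.png

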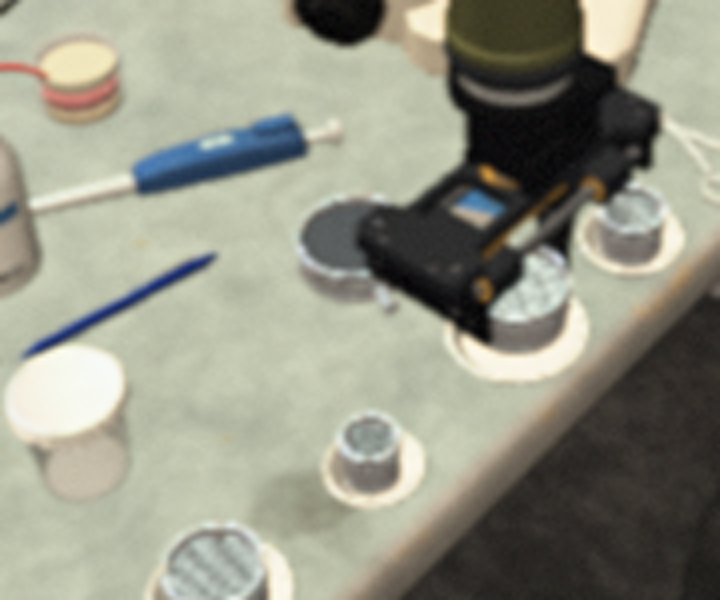

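View pics/o16.png

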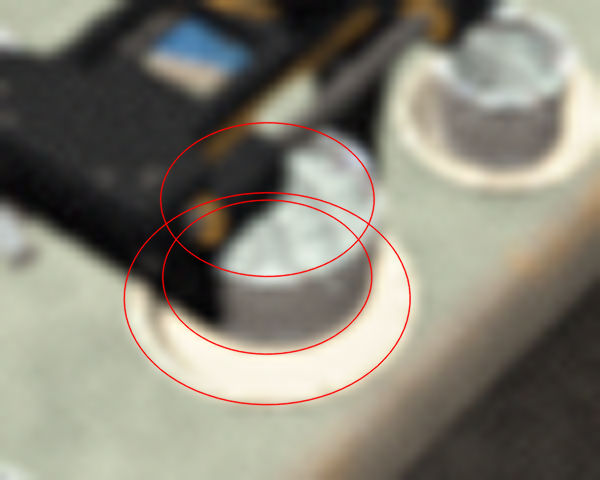

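Run:
```python
from p import *
plan([(.4365,.0985,.034,180,255,3),(.4365,.0985,.034,180,255,1),(.4365,.0985,.034,180,0,4),(.4365,.0985,.054,180,0,2)])
plan([(.4365,.0985,.20,180,0,6),(.4365,.0,.22,180,0,4)])
```

```text
[[[0, 0, 0.0], [0.0, 0.0, 0.005], 255], [[0, 0, 0.0], [0.0, 0.0, 0.011], 255], [[0, 0, 0.0], [0.0, 0.0, 0.016], 255], [[0, 0, 0.0], [0.0, 0.0, 0.016], 255], [[0, 0, 0.0], [0.0, 0.0, 0.016], 0], [[0, 0, 0.0], [0.0, 0.0, 0.016], 0], [[0, 0, 0.0], [0.0, 0.0, 0.016], 0], [[0, 0, 0.0], [0.0, 0.0, 0.016], 0], [[0, 0, 0.0], [0.0, 0.0, 0.006], 0], [[0, 0, 0.0], [0.0, 0.0, -0.004], 0]]
end cmd [4.365000e-01 9.820000e-02 5.400000e-02 1.797189e+02]
[[[0, 0, 0.0], [0.0, 0.0, -0.024], 0], [[0, 0, 0.0], [0.0, 0.0, -0.049], 0], [[0, 0, 0.0], [0.0, 0.0, -0.073], 0], [[0, 0, 0.0], [0.0, 0.0, -0.097], 0], [[0, 0, 0.0], [0.0, 0.0, -0.122], 0], [[0, 0, 0.0], [0.0, 0.0, -0.146], 0], [[0, 0, 0.0], [0.0, -0.024, -0.151], 0], [[0, 0, 0.0], [0.0, -0.049, -0.156], 0], [[0, 0, 0.0], [0.0, -0.074, -0.161], 0], [[0, 0, 0.0], [0.0, -0.098, -0.166], 0]]
end cmd [4.361000e-01 2.000000e-04 2.200000e-01 1.797189e+02]
```

Request:
{"op": "step_arm", "data": {"plan": [[[0,0,0.0],[0.0,0.0,0.005],255],[[0,0,0.0],[0.0,0.0,0.011],255],[[0,0,0.0],[0.0,0.0,0.016],255],[[0,0,0.0],[0.0,0.0,0.016],255],[[0,0,0.0],[0.0,0.0,0.016],0],[[0,0,0.0],[0.0,0.0,0.016],0],[[0,0,0.0],[0.0,0.0,0.016],0],[[0,0,0.0],[0.0,0.0,0.016],0],[[0,0,0.0],[0.0,0.0,0.006],0],[[0,0,0.0],[0.0,0.0,-0.004],0]]}}

```text
time: 29.75
position: [0.4369, 0.0984, 0.0543]
tool_rot: [0.007, 3.141, 0.0]
ft_force: [-0.7, -0.5, 0.3]
grip_width: 1.001
```

Request:
{"op": "step_arm", "data": {"plan": [[[0,0,0.0],[0.0,0.0,-0.024],0],[[0,0,0.0],[0.0,0.0,-0.049],0],[[0,0,0.0],[0.0,0.0,-0.073],0],[[0,0,0.0],[0.0,0.0,-0.097],0],[[0,0,0.0],[0.0,0.0,-0.122],0],[[0,0,0.0],[0.0,0.0,-0.146],0],[[0,0,0.0],[0.0,-0.024,-0.151],0],[[0,0,0.0],[0.0,-0.049,-0.156],0],[[0,0,0.0],[0.0,-0.074,-0.161],0],[[0,0,0.0],[0.0,-0.098,-0.166],0]]}}

```text
time: 31.0
position: [0.4364, -0.0003, 0.2205]
tool_rot: [0.007, 3.14, -0.001]
ft_force: [0.4, 0.2, 0.1]
grip_width: 1.001
```

Run:
```python
from look import *
look("m17",(175,325,120,300))
b=ctrl.get_image("top")[150:240,130:280]
cv2.imwrite("pics/t17.png",cv2.resize(b[:,:,::-1],None,fx=5,fy=5,interpolation=cv2.INTER_CUBIC))
```

```text
31.0 [ 4.364e-01 -3.000e-04  2.205e-01] [ 7.00e-03  3.14e+00 -1.00e-03] [ 0.88 -0.15 -0.85  1.94 -0.12  1.3   1.63] [0.4 0.2 0.1] 1.001152653682624
```

View pics/m17.png

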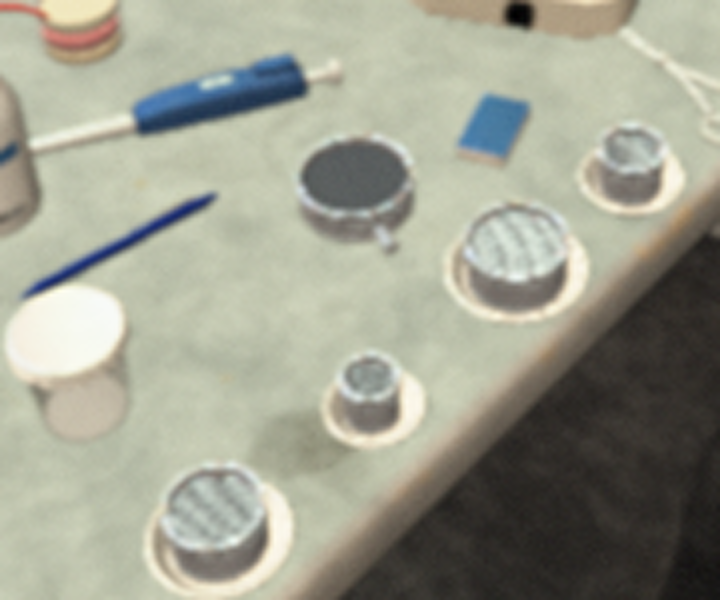

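View pics/t17.png

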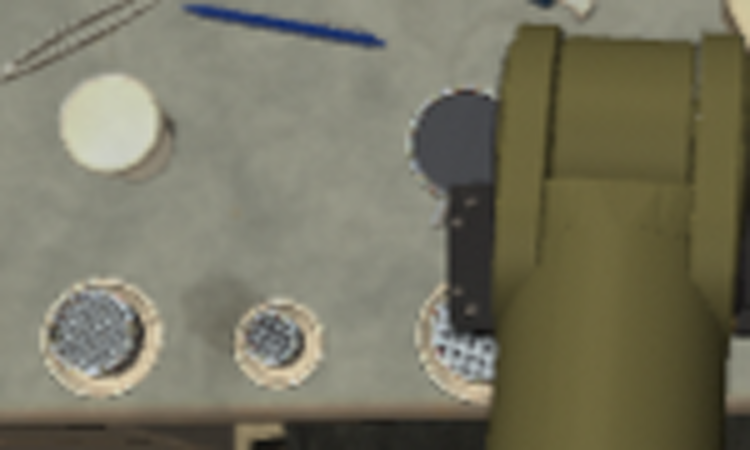

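Run:
```python
from look import *
D=[(.4365,.0985,4),(.4395,.3465,3),(.429,-.011,2),(.434,.232,1)]
it=[]
for x,y,k in D: it+=[(x,y,.039,.024+.01*k),(x,y,.013,.048+.01*k)]
overlay("scene",it,"f.png",(175,325,120,300),4)
overlay("top",it[2:4]+it[6:],"ft.png",(150,240,130,280),5)
```

```text
(no output)
```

View pics/f.png

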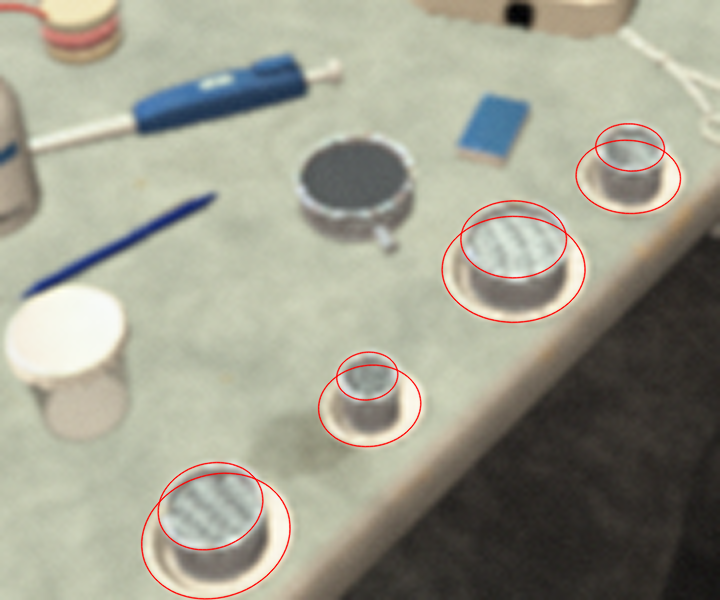

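View pics/ft.png

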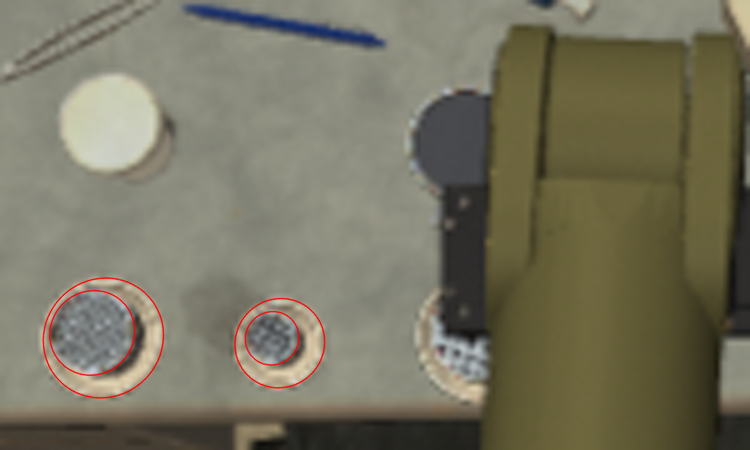

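All four rims lie level and centred on their dishes; the dishes, receiver and cup are where they were.

```bash
python3 -c "
from bench import ctrl
print(ctrl.close_job())"
```

```text
the job is handed in; nothing more can be done
None
```

I took the tower apart from the top and stood each sieve in its matching dish, sieve_1 in dish_1 up to sieve_4 in dish_4. The last move ended at 31.0 s, and I handed the job in just after, with the gripper open and clear at 0.22 m height.

- **Placing:** In the last scene picture, all four rims lie within about a pixel (2–3 mm) of where a sieve standing flat on its dish floor would show. The top picture agrees for sieves 1 and 3. The arm hid dishes 2 and 4 in that view, so those two were checked from the scene camera only.
- **Left standing:** The dishes, receiver pan and specimen cup look unmoved in the pictures. The green look-alike was not touched.
- **Forces:** The readings I took between moves stayed below 3 N. The highest, 2.4 N, came while gripping sieve_3, possibly a light touch on sieve_4's rim.
- **Disagreement:** Camera and arm differed by about 2 mm on the tower's y position, which is within the stated calibration.

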